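Fetch the mustard from behind the spice jars

ROBOT

A 6-joint arm with a two-finger parallel gripper is mounted at the origin on a cart in front of the work surface, level with it; the furniture and walls round the work are solid. World frame = base frame: x ahead of the robot, y to its left, z up, the work surface at z = 0. Lengths are in m, angles in rad, forces in N, time in s.
With the tool pointing down it reaches from about 0.425 to 0.95 m from the base axis. Payload 3.5 kg.
Tool frame: the origin (TCP) lies at the very end of the fingers, on their centre line; the grasp point (between the pads) lies 19 mm behind it (robot.pinch_z is the distance from the TCP to the grasp point, in m); z points along the fingers, y is the line along which they close (so a half turn about z gives the same grasp; the last joint's range is limited). The gripper opens to 85 mm and grips with 20 to 120 N. Pads are 22 mm wide; open, the fingers measure 114 mm over their backs; the gripper's body (76 mm by 85 mm) begins 54 mm behind the grasp point. The pads swing forward as they close: fully open they stand 13 mm farther back than shut.
Start: joints at [1.172, 0.286, 1.577, -0, 1.279, -0.15], TCP at [0.166, 0.654, 0.231] pointing down, gripper open.
Joint ranges: [-2.77, 2.77], [-0.9, 2.22], [0.21, 2.48], [-1.53, 4.67], [0.24, 2.81], [-2.84, 2.84]. Speed limits (rad/s): [2.79, 2.79, 3.14, 3.14, 3.14, 3.14].

INTERFACE

Orientations are given as a 3x3 rotation matrix whose columns are the frame's x, y, z axes.
In Python, from plant import robot gives the robot as it stands.
- The arm moves only by the tool arm_command, never from a script. Its argument "motion" is a list of rows, each an object of numbers: "x", "y", "z": the shift along the world's x, y, z as a fraction of full scale; "rx", "ry", "rz": the turn, a rotation vector about the world's x, y, z as a fraction of full scale. A call has 1 to 12 rows; each row shifts and turns the commanded pose from where the row before left it; what a row does not reach is not made up. Full scale, the value 1, is 25 mm for a shift and 360 degrees for a turn. A row lasts 1/8 s, in which the tool goes at most 62.5 mm and 10.7 degrees, less where a joint would pass 70% of its speed; a pose out of reach is approached as far as the arm can. A call with a number of a shift or a turn outside -1 to 1 is refused whole. A call with a gripper value outside its range is refused whole. "grip" is the closure, from -1 (fully open) to 1 (shut), set as the call begins (left out, the last holds). The fingers move at their own pace and stop on an object; "force" is the grip in N (left out, the last holds). Time passes only in rows, so rows that do not move let the fingers close. It gives the time, the measured TCP pose, the force, the opening and the grip force at its end, in the units of the state.
- robot.get_state(): the state, without advancing time (a new reading comes with each control period).
- robot.capture(name): name is "side" or "top"; returns a dict with "image" (384x512x3 uint8, red, green, blue), "z_map" (384x512 float32, m along the optical axis (not along the pixel's ray), 0 where there is no reading), "camera_matrix" (3x3 intrinsics, pixels), "k1" (the pictures are not rectified: a ray, as slopes to the right and down, at radius r is drawn at 1 + k1 r^2 times it, then the intrinsics apply), "view" (4x4, takes a point from world to camera coordinates). Camera axes: x right, y up, looking along -z (the intrinsics and any distortion apply to the point x, -y, -z); pixel columns grow to the right and rows downward; lengths in m; the calibration is good to about 2 mm. A picture is of the moment at which its call begins.
- robot.finish_job(): hands the job in; it is judged then, once.
The state is a dict: "clock": time; "q": joint angles; "qd": joint speeds; "tau": joint torques, N m; "tcp_pos": TCP position; "orientation": TCP orientation; "ft_force": force on the tool from outside, world axes, zero at the start; "torque": the same for the moment, N m; "width": finger opening in m; "grasp_force": force on a finger pad.
Only numpy, scipy, OpenCV 4.12 (cv2) and the standard library are available. Lean on these libraries where they do the work, as an engineer would, in place of code of your own. Each camera call takes 0.05 s, during which the arm holds its last target. There are 200 camera calls.

TASK

The little mustard jar is boxed in at the back of the condiment caddy by two spice jars and the salt shaker. First clear those three onto the wooden chopping board, then set the mustard jar on the white oblong dish while they wait on the board, and finally put each of the three back on the very cork spot where it stood at the start. Keep everything upright and leave the oil bottle and the wooden bowl of salt where they are.

Things in the scene. Friction and masses are not known exactly. Their poses are not given: they have to be found in the camera images.
- caddy: dark wooden tray, fixed, 144 (its x) x 190 (its y) mm, rim 7 mm wide, 18 mm high, floor 8 mm above the worktop. Origin: centre of underside; turned up to 0.25 rad. Four cork spots 52 mm across, flush, at own (x, y) mm: front (-32, 0), back left (28, 58), back right (28, -58), back centre (28, 0: the mustard). The other three things start on the other spots, which on which varies
- board: small light-wood chopping board with darker end strips, fixed, 150 (its x) x 200 (its y) mm, flat top 14 mm above the worktop; side area on which the three things wait. Origin: centre of its underside. Anywhere with the thing's whole foot on the board will do
- dish: white oblong porcelain dish, fixed, 85 (its x) x 170 (its y) mm, its surface 11 mm above the worktop and flat enough to stand things on. Origin: centre of its underside. The mustard jar is wanted on it, whole foot on the dish
- red_jar: spice jar with red cap, round, 41 mm across, 105 mm high, 0.11 kg. Origin: centre of its underside; z is its upright axis
- herb_jar: clear jar of green herbs with a white cap that bears a dark mark, round, 47 mm across, 98 mm high, 0.11 kg. Origin: centre of its underside; z is its upright axis
- salt_shaker: white salt shaker with domed grey top, round, 44 mm across at the body (up to 74 mm high), its head 34 mm across, 90 mm high in all, 0.1 kg. Origin: centre of its underside; z is its upright axis
- mustard: low amber mustard jar with yellow lid, round, 45 mm high, 0.12 kg: the glass is 44 mm across up to 15 mm and narrows above to a 36 mm neck, the lid is a plain cylinder 40 mm across from 29 to 45 mm up. Origin: centre of its underside; z is its upright axis. Its neighbours stand about 13 mm away and much taller
- oil_bottle: bystander: dark green bottle with red cap, 73 mm across, 313 mm high, on the slate tray at the back. Origin: centre of its underside
- salt_bowl: bystander: small wooden bowl of salt, 71 mm across, 23 mm high, on the slate tray at the back. Origin: centre of its underside
Mind the look-alikes: they are no part of the job. Several things have the shape of the mustard; the one meant has the colours described above.

How it is judged:
By the outcome, as a careful person would: the job done as asked, in the order asked, and still so for the second after the job is handed in, with the robot touching nothing.
It also fails if it takes over 144 s, if anything falls off the work surface, if the arm or the gripper's body presses on something with over 40 N, if the wrist force passes 120 N, or if a joint passes its speed limit or range.

## Working session

There is one attempt and no reset: what is moved stays moved. The work goes in short steps, Python scripts to look and compute and a tool call to move; the robot and the scene stay as the last step left them, time stands still between calls to the robot, and variables do not carry over. Pictures are saved under pics/ and viewed, at most 14 in all, crops included, and the job is handed in when it is done.

Besides the shell and the picture viewer there is one more tool, called after "Emit:" as name(argument=value, ...), one argument or row to a line, values as JSON. arm_command: Moves the arm, as the interface text tells. Shift numbers are shares of 25 mm and turn numbers shares of 360 degrees, none past 1 either way. Its arguments: {"type":"object","properties":{"motion":{"type":"array"},"grip":{"type":"number"},"force":{"type":"number"}},"required":["motion"]}

```bash
mkdir -p pics; ls; cat > h.py <<'E'
import numpy as np, cv2
from plant import robot
def cap(n, save=None):
    c=robot.capture(n)
    if save: cv2.imwrite(f'pics/{save}.png', c['image'][:,:,::-1])
    return c
def rays(c,uv):
    uv=np.asarray(uv,float).reshape(-1,1,2)
    p=cv2.undistortPoints(uv,np.array(c['camera_matrix']),np.array([c['k1'],0,0,0.])).reshape(-1,2)
    V=np.array(c['view']); R=V[:3,:3]; o=-R.T@V[:3,3]
    d=np.c_[p[:,0],-p[:,1],-np.ones(len(p))]@R
    return o,d
def onplane(c,uv,z):
    o,d=rays(c,uv); t=(z-o[2])/d[:,2]; return o+d*t[:,None]
def cloud(c):
    h,w=c['z_map'].shape; v,u=np.mgrid[:h,:w]
    o,d=rays(c,np.c_[u.ravel(),v.ravel()])
    return (o+d*c['z_map'].reshape(-1,1)).reshape(h,w,3)
E
python3 - <<'E'
from h import *
for n in('side','top'):
    c=cap(n,n+'0'); np.savez(f'{n}0.npz',**c); print(n,np.round(c['view'],3),c['camera_matrix'],c['k1'],(c['z_map']>0).mean())
s=robot.get_state(); print({k:np.round(v,3) for k,v in s.items()}, robot.pinch_z)
E
```

```text
pics
side [[ 0.935 -0.355 -0.004 -0.569]
 [ 0.241  0.628  0.74  -0.191]
 [-0.26  -0.693  0.672 -1.158]
 [ 0.     0.     0.     1.   ]] [[462.85915782   0.         252.49012055]
 [  0.         462.85915782 185.4497478 ]
 [  0.           0.           1.        ]] -0.05863382060546402 0.9960886637369791
top [[-0.025 -0.999 -0.021  0.056]
 [ 0.996 -0.027  0.083 -0.625]
 [-0.084 -0.019  0.996 -1.311]
 [ 0.     0.     0.     1.   ]] [[492.31948232   0.         260.91720788]
 [  0.         492.31948232 193.724617  ]
 [  0.           0.           1.        ]] 0.015983926906237143 0.9961598714192709
{'clock': np.float64(0.1), 'q': array([ 1.172,  0.287,  1.578, -0.   ,  1.279, -0.15 ]), 'qd': array([-0.001, -0.001, -0.003, -0.001, -0.002, -0.003]), 'tau': array([ 0.000e+00, -4.073e+01, -2.937e+01, -0.000e+00,  3.000e-03,
       -0.000e+00]), 'tcp_pos': array([0.166, 0.654, 0.23 ]), 'orientation': array([[-0.969,  0.246, -0.001],
       [ 0.246,  0.969, -0.002],
       [ 0.   , -0.002, -1.   ]]), 'ft_force': array([0.464, 0.136, 0.106]), 'torque': array([-0.001, -0.006, -0.031]), 'grasp_force': np.float64(0.0), 'width': np.float64(0.085)} 0.0187
```

View pics/top0.png

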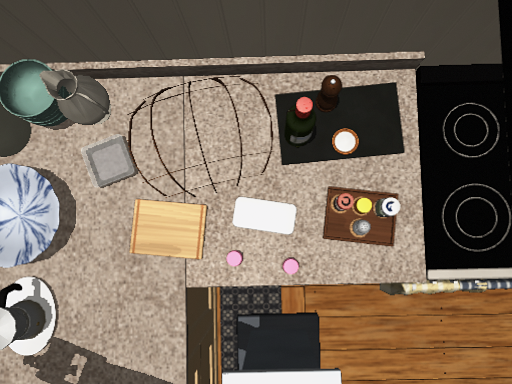

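View pics/side0.png

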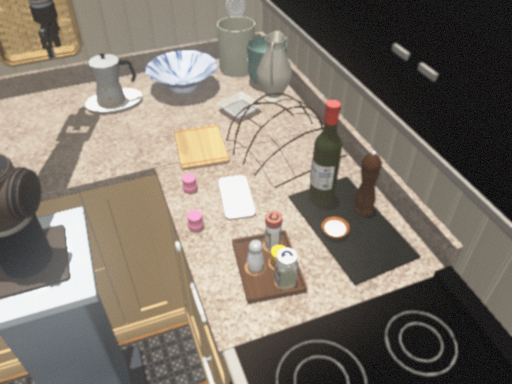

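The top view shows the caddy at about (361,216) with the red jar at (345,201), mustard at (364,206), herb jar at (388,206) and salt shaker at (362,228). The dish is at (265,215) and the board at (169,229). Pink look-alikes sit at (234,258) and (291,266), and a wire dome stands behind the dish. The side view agrees.

```bash
cat > m.py <<'E'
from h import *
def blob(c,mask,uvbox):
    u0,v0,u1,v1=uvbox; m=np.zeros_like(mask,np.uint8); m[v0:v1,u0:u1]=mask[v0:v1,u0:u1]
    n,l,s,ce=cv2.connectedComponentsWithStats(m); i=1+np.argmax(s[1:,4]); return l==i,ce[i]
E
python3 - <<'E'
from m import *
c=dict(np.load('top0.npz')); P=cloud(c); hsv=cv2.cvtColor(c['image'],cv2.COLOR_RGB2HSV); Z=P[...,2]
def rect(mask,z,name):
    k=max(cv2.findContours(mask.astype(np.uint8),0,1)[0],key=cv2.contourArea).reshape(-1,2)
    W=onplane(c,k,z)[:,:2]; r=cv2.minAreaRect((W*1000).astype(np.float32)); print(name,r)
H,S,Vv=hsv[...,0],hsv[...,1],hsv[...,2]
box=(228,190,300,240); m,_=blob(c,(S<40)&(Vv>190),box); rect(m,.011,'dish')
m,_=blob(c,(S>70)&(Vv>130)&(H>8)&(H<28),(125,190,212,265)); rect(m,.014,'board')
m,_=blob(c,((Vv<120)&(S>60))|(Z>.03),(318,180,405,252)); rect(m,.018,'caddy')
# tops by height
for nm,b,h in(('red',(330,188,356,214),.113),('must',(354,194,375,216),.053),('herb',(374,192,404,220),.106),('salt',(350,216,374,242),.098)):
    u0,v0,u1,v1=b; q=P[v0:v1,u0:u1].reshape(-1,3); t=q[np.abs(q[:,2]-h)<.008]
    print(nm,len(t),t.mean(0),t.max(0)-t.min(0),(t.max(0)+t.min(0))/2, 'zmed',np.median(t[:,2]))
q=P[75:195,128:274].reshape(-1,3); print('wire',np.percentile(q[:,2],[50,95,99,100]),q[q[:,2]>.05].min(0),q[q[:,2]>.05].max(0))
for b in((226,250,244,266),(282,258,300,275)):
    u0,v0,u1,v1=b; q=P[v0:v1,u0:u1].reshape(-1,3); t=q[q[:,2]>.035]; print('pink',t.mean(0))
for nm,b in(('oil',(285,95,318,145)),('bowl',(330,126,360,156)),('grinder',(318,72,344,110))):
    u0,v0,u1,v1=b; q=P[v0:v1,u0:u1].reshape(-1,3); t=q[q[:,2]>.018]; print(nm,t.min(0),t.max(0))
for uv in ((169,229),(265,215),(340,230)): print(uv,P[uv[1],uv[0]])
big=cv2.resize(c['image'][180:255,315:410],None,fx=8,fy=8,interpolation=cv2.INTER_CUBIC); cv2.imwrite('pics/cad.png',big[:,:,::-1])
E
```

```text
dish ((567.6005249023438, 33.03407287597656), (170.1821746826172, 85.35746765136719), 80.09549713134766)
board ((537.9681396484375, 297.17230224609375), (200.8872528076172, 151.09339904785156), 83.44744110107422)
caddy ((559.2551879882812, -231.12722778320312), (201.57742309570312, 144.60397338867188), 82.13697052001953)
red 209 [ 0.59569326 -0.17268878  0.11385491] [0.03844374 0.038528   0.01521332] [ 0.59588507 -0.17284512  0.11281141] zmed 0.11399015977733229
must 194 [ 0.58698595 -0.23141613  0.0533958 ] [0.03715225 0.04123938 0.01380158] [ 0.58659515 -0.23142306  0.05265898] zmed 0.05332965227917985
herb 263 [ 0.57958177 -0.28961726  0.10667494] [0.04545105 0.04591377 0.01569169] [ 0.5792207  -0.29025676  0.10591309] zmed 0.1068997643048748
salt 123 [ 0.53055479 -0.22150116  0.09527402] [0.03086243 0.0334115  0.01361815] [ 0.53056135 -0.221733    0.09689645] zmed 0.09515051697596744
wire [7.52426899e-04 6.46872021e-02 1.37012178e-01 1.35957178e+00] [0.51353459 0.00408745 0.05008217] [0.94200454 0.39384724 1.35957178]
pink [0.45542867 0.11744241 0.04541422]
pink [ 0.43140074 -0.03210186  0.05322106]
oil [ 0.51353459 -0.12087928  0.01830369] [0.89137291 0.01418416 1.35957178]
bowl [ 0.51353459 -0.22549709  0.01807314] [0.80250361 0.01418416 1.35957178]
grinder [ 0.51353459 -0.17066967  0.01968808] [0.9008514  0.01418416 1.35957178]
(169, 229) [0.53692025 0.29362087 0.01598689]
(265, 215) [0.56837794 0.03045253 0.01305375]
(340, 230) [ 0.52234059 -0.17253259  0.01105936]
```

View pics/cad.png

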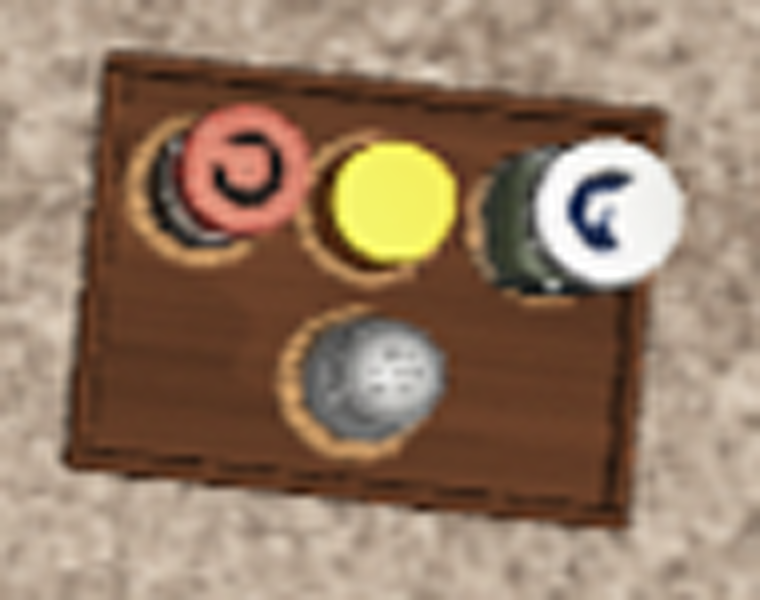

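The crop confirms which thing is on which spot: red back left, mustard back centre, herb back right and salt at the front. Next I check the dome and the bystanders, and fit the spots.

```bash
python3 - <<'E'
from m import *
for n in('top','side'):
    c=dict(np.load(n+'0.npz')); P=cloud(c); ok=(c['z_map']>0)
    q=P[ok]; q=q[(q[:,0]>.5)&(q[:,0]<.9)&(q[:,1]>-.35)&(q[:,1]<.42)&(q[:,2]<.4)&(q[:,2]>.03)]
    dm=q[(q[:,1]>0)]
    for a in np.arange(.5,.9,.04):
        t=dm[(dm[:,0]>=a)&(dm[:,0]<a+.04)]
        if len(t)>3: print(n,'x%.2f'%a,len(t),'y',t[:,1].min().round(3),t[:,1].max().round(3),'zmax',t[:,2].max().round(3))
    t=q[(q[:,1]<.0)&(q[:,0]>.65)]; hi=t[t[:,2]>.2]; print('tall',np.round([hi.min(0),hi.max(0)],3)); 
    t=t[t[:,1]<-.12]; print('others',np.round([t.min(0),t.max(0)],3))
m=np.array([[.5959,-.1728],[.5866,-.2314],[.5793,-.2900],[.5306,-.2217]]); L=np.array([[28,58],[28,0],[28,-58],[-32,0]])/1000
A,b=L-L.mean(0),m-m.mean(0); th=np.arctan2((A[:,0]*b[:,1]-A[:,1]*b[:,0]).sum(),(A*b).sum()); R=np.array([[np.cos(th),-np.sin(th)],[np.sin(th),np.cos(th)]])
o=m.mean(0)-R@L.mean(0); print(th,o,L@R.T+o, (L@R.T+o-m)*1000)
# side check of caps
c=dict(np.load('side0.npz')); P=cloud(c)
q=P.reshape(-1,3)
for nm,i,h in(('red',0,.113),('must',1,.053),('herb',2,.106),('salt',3,.097)):
    t=q[(np.linalg.norm(q[:,:2]-m[i],axis=1)<.035)&(abs(q[:,2]-h)<.005)]; print(nm,len(t),(t.max(0)+t.min(0))/2,t.mean(0))
# cork centres, caddy left edge
E
```

```text
top x0.62 83 y 0.148 0.34 zmax 0.086
top x0.66 217 y 0.084 0.42 zmax 0.125
top x0.70 211 y 0.004 0.401 zmax 0.14
top x0.74 167 y 0.006 0.415 zmax 0.153
top x0.78 166 y 0.005 0.419 zmax 0.157
top x0.82 207 y 0.01 0.42 zmax 0.229
top x0.86 188 y 0.019 0.386 zmax 0.136
tall [[ 0.756 -0.147  0.2  ]
 [ 0.883 -0.028  0.327]]
others [[ 0.73  -0.225  0.03 ]
 [ 0.899 -0.12   0.213]]
side x0.62 82 y 0.138 0.342 zmax 0.083
side x0.66 177 y 0.078 0.405 zmax 0.12
side x0.70 157 y 0.002 0.386 zmax 0.135
side x0.74 134 y 0.001 0.405 zmax 0.148
side x0.78 97 y 0.003 0.417 zmax 0.153
side x0.82 143 y 0.094 0.42 zmax 0.239
side x0.86 87 y 0.104 0.387 zmax 0.134
tall [[ 0.756 -0.148  0.2  ]
 [ 0.881 -0.042  0.325]]
others [[ 0.729 -0.231  0.03 ]
 [ 0.899 -0.126  0.21 ]]
-0.1485927986267967 [ 0.56024325 -0.22705039] [[ 0.59652141 -0.17383484]
 [ 0.58793471 -0.2311957 ]
 [ 0.579348   -0.28855656]
 [ 0.52859588 -0.2223129 ]] [[ 0.62140775 -1.03483625]
 [ 1.33470583  0.20430123]
 [ 0.0480039   1.4434387 ]
 [-2.00411748 -0.61290368]]
red 178 [ 0.59540757 -0.17768808  0.11264411] [ 0.59561547 -0.17843731  0.11249235]
must 95 [ 0.5865528  -0.23140984  0.05276436] [ 0.58313817 -0.22844358  0.05233743]
herb 268 [ 0.57999635 -0.29114008  0.10530499] [ 0.57955699 -0.29306828  0.10524795]
salt 70 [ 0.53067666 -0.22545998  0.0947701 ] [ 0.53066243 -0.22531533  0.09463447]
```

Emit:
arm_command(
  motion=[
    {"x": 1,"y": -1},
    {"x": 1,"y": -1},
    {"x": 1,"y": -1},
    {"x": 1,"y": -1},
    {"x": 1,"y": -1},
    {"x": 1,"y": -1},
    {"x": 1,"y": -1},
    {"x": 1,"y": -1},
    {"x": 1,"y": -1},
    {"x": 1,"y": -1},
    {"y": -1,"rz": 0.0174},
    {"y": -1},
  ],
  grip=-1,
  force=30,
)

```text
invalid input at $.motion[0]: expected keys x, y, z, rx, ry, rz
```

Emit:
arm_command(
  motion=[
    {"x": 0.38,"y": -1},
    {"x": 0.38,"y": -1},
    {"x": 0.38,"y": -1},
    {"x": 0.38,"y": -1},
    {"x": 0.38,"y": -1},
    {"x": 0.38,"y": -1},
    {"x": 0.38,"y": -1},
    {"x": 0.38,"y": -1},
    {"x": 0.38,"y": -1},
    {"x": 0.38,"y": -1},
    {"x": 0.38,"y": -1},
    {"x": 0.38,"y": -1},
  ],
)

```text
invalid input at $.motion[0]: expected keys x, y, z, rx, ry, rz
```

Emit:
arm_command(
  motion=[
    {"y": -1},
    {"y": -1},
    {"y": -1},
    {"y": -1},
    {"y": -1},
    {"y": -1},
    {"y": -1},
    {"y": -1},
    {"y": -1},
    {"y": -1},
    {"y": -1},
    {},
  ],
)

```text
invalid input at $.motion[0]: expected keys x, y, z, rx, ry, rz
```

Emit:
arm_command(
  motion=[
    {"x": 1,"y": -1,"z": 0,"rx": 0,"ry": 0,"rz": 0},
    {"x": 1,"y": -1,"z": 0,"rx": 0,"ry": 0,"rz": 0},
    {"x": 1,"y": -1,"z": 0,"rx": 0,"ry": 0,"rz": 0},
    {"x": 1,"y": -1,"z": 0,"rx": 0,"ry": 0,"rz": 0},
    {"x": 1,"y": -1,"z": 0,"rx": 0,"ry": 0,"rz": 0},
    {"x": 1,"y": -1,"z": 0,"rx": 0,"ry": 0,"rz": 0},
    {"x": 1,"y": -1,"z": 0,"rx": 0,"ry": 0,"rz": 0},
    {"x": 1,"y": -1,"z": 0,"rx": 0,"ry": 0,"rz": 0},
    {"x": 1,"y": -1,"z": 0,"rx": 0,"ry": 0,"rz": 0},
    {"x": 1,"y": -1,"z": 0,"rx": 0,"ry": 0,"rz": 0},
    {"x": 0,"y": -1,"z": 0,"rx": 0,"ry": 0,"rz": 0.0174},
    {"x": 0,"y": -1,"z": 0,"rx": 0,"ry": 0,"rz": 0},
  ],
  grip=-1,
  force=30,
)

```text
clock: 1.6
tcp_pos: [0.4162, 0.353, 0.2306]
orientation: [[-0.99, 0.139, -0.001], [0.139, 0.99, -0.001], [0.001, -0.001, -1.0]]
ft_force: [0.3, -0.1, -0.3]
width: 0.0854
grasp_force: 0.0
```

Emit:
arm_command(
  motion=[
    {"x": 0.38,"y": -1,"z": 0,"rx": 0,"ry": 0,"rz": 0},
    {"x": 0.38,"y": -1,"z": 0,"rx": 0,"ry": 0,"rz": 0},
    {"x": 0.38,"y": -1,"z": 0,"rx": 0,"ry": 0,"rz": 0},
    {"x": 0.38,"y": -1,"z": 0,"rx": 0,"ry": 0,"rz": 0},
    {"x": 0.38,"y": -1,"z": 0,"rx": 0,"ry": 0,"rz": 0},
    {"x": 0.38,"y": -1,"z": 0,"rx": 0,"ry": 0,"rz": 0},
    {"x": 0.38,"y": -1,"z": 0,"rx": 0,"ry": 0,"rz": 0},
    {"x": 0.38,"y": -1,"z": 0,"rx": 0,"ry": 0,"rz": 0},
    {"x": 0.38,"y": -1,"z": 0,"rx": 0,"ry": 0,"rz": 0},
    {"x": 0.38,"y": -1,"z": 0,"rx": 0,"ry": 0,"rz": 0},
    {"x": 0.38,"y": -1,"z": 0,"rx": 0,"ry": 0,"rz": 0},
    {"x": 0.38,"y": -1,"z": 0,"rx": 0,"ry": 0,"rz": 0},
  ],
)

```text
clock: 3.1
tcp_pos: [0.5301, 0.0534, 0.2308]
orientation: [[-0.99, 0.139, -0.001], [0.139, 0.99, 0.0], [0.001, -0.0, -1.0]]
ft_force: [0.5, 0.8, 0.3]
width: 0.0855
grasp_force: 0.0
```

Emit:
arm_command(
  motion=[
    {"x": 0,"y": -1,"z": 0,"rx": 0,"ry": 0,"rz": 0},
    {"x": 0,"y": -1,"z": 0,"rx": 0,"ry": 0,"rz": 0},
    {"x": 0,"y": -1,"z": 0,"rx": 0,"ry": 0,"rz": 0},
    {"x": 0,"y": -1,"z": 0,"rx": 0,"ry": 0,"rz": 0},
    {"x": 0,"y": -1,"z": 0,"rx": 0,"ry": 0,"rz": 0},
    {"x": 0,"y": -1,"z": 0,"rx": 0,"ry": 0,"rz": 0},
    {"x": 0,"y": -1,"z": 0,"rx": 0,"ry": 0,"rz": 0},
    {"x": 0,"y": -1,"z": 0,"rx": 0,"ry": 0,"rz": 0},
    {"x": 0,"y": -1,"z": 0,"rx": 0,"ry": 0,"rz": 0},
    {"x": 0,"y": -1,"z": 0,"rx": 0,"ry": 0,"rz": 0},
    {"x": 0,"y": -1,"z": 0,"rx": 0,"ry": 0,"rz": 0},
    {"x": 0,"y": 0,"z": 0,"rx": 0,"ry": 0,"rz": 0},
  ],
)

```text
clock: 4.6
tcp_pos: [0.5298, -0.2219, 0.2307]
orientation: [[-0.99, 0.141, -0.001], [0.141, 0.99, 0.001], [0.001, 0.0, -1.0]]
ft_force: [0.5, 0.2, -0.8]
width: 0.0847
grasp_force: 0.0
```

Emit:
arm_command(
  motion=[
    {"x": 0,"y": 0,"z": -1,"rx": 0,"ry": 0,"rz": 0},
    {"x": 0,"y": 0,"z": -1,"rx": 0,"ry": 0,"rz": 0},
    {"x": 0,"y": 0,"z": -1,"rx": 0,"ry": 0,"rz": 0},
    {"x": 0,"y": 0,"z": -1,"rx": 0,"ry": 0,"rz": 0},
    {"x": 0,"y": 0,"z": -1,"rx": 0,"ry": 0,"rz": 0},
    {"x": 0,"y": 0,"z": -1,"rx": 0,"ry": 0,"rz": 0},
    {"x": 0,"y": 0,"z": -1,"rx": 0,"ry": 0,"rz": 0},
    {"x": 0,"y": 0,"z": -0.43,"rx": 0,"ry": 0,"rz": 0},
    {"x": 0,"y": 0,"z": 0,"rx": 0,"ry": 0,"rz": 0},
  ],
)

```text
clock: 5.72
tcp_pos: [0.5298, -0.2199, 0.0449]
orientation: [[-0.99, 0.139, -0.002], [0.139, 0.99, 0.001], [0.002, 0.001, -1.0]]
ft_force: [0.6, -0.0, 0.6]
width: 0.0852
grasp_force: 0.0
```

Emit:
arm_command(
  motion=[
    {"x": 0,"y": 0,"z": 0,"rx": 0,"ry": 0,"rz": 0},
    {"x": 0,"y": 0,"z": 0,"rx": 0,"ry": 0,"rz": 0},
    {"x": 0,"y": 0,"z": 0,"rx": 0,"ry": 0,"rz": 0},
    {"x": 0,"y": 0,"z": 0,"rx": 0,"ry": 0,"rz": 0},
    {"x": 0,"y": 0,"z": 0,"rx": 0,"ry": 0,"rz": 0},
    {"x": 0,"y": 0,"z": 0,"rx": 0,"ry": 0,"rz": 0},
  ],
  grip=1,
  force=30,
)

```text
clock: 6.48
tcp_pos: [0.5309, -0.2214, 0.0469]
orientation: [[-0.99, 0.139, 0.002], [0.139, 0.99, -0.001], [-0.002, -0.001, -1.0]]
ft_force: [-1.0, 0.6, 5.1]
width: 0.0371
grasp_force: 30.0
```

```bash
python3 - <<'E'
from m import *
c=cap('side'); cv2.imwrite('pics/s1.png',cv2.resize(c['image'][150:340,190:360],None,fx=3.1,fy=3.1,interpolation=cv2.INTER_CUBIC)[:,:,::-1])
s=robot.get_state(); print({k:np.round(v,3) for k,v in s.items()})
E
```

```text
{'clock': np.float64(6.525), 'q': array([-0.571,  0.291,  1.942, -0.   ,  0.906, -2.003]), 'qd': array([ 0.001, -0.001, -0.   , -0.001,  0.   ,  0.001]), 'tau': array([ 2.6800e-01, -3.2094e+01, -2.1656e+01,  1.1900e-01, -2.1400e-01,
        2.1000e-02]), 'tcp_pos': array([ 0.531, -0.221,  0.047]), 'orientation': array([[-0.99 ,  0.139,  0.002],
       [ 0.139,  0.99 , -0.001],
       [-0.002, -0.001, -1.   ]]), 'ft_force': array([-0.783, -0.305,  6.179]), 'torque': array([ 0.   ,  0.185, -0.014]), 'grasp_force': np.float64(30.004), 'width': np.float64(0.037)}
```

View pics/s1.png

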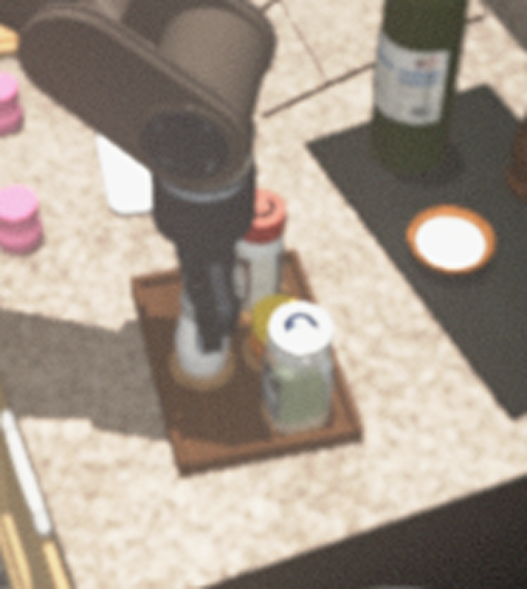

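The side view shows the fingers around the shaker body at (205,310) of the crop. The shaker is upright and clear of the red jar and mustard. I lift slightly to test the grip.

Emit:
arm_command(
  motion=[
    {"x": 0,"y": 0,"z": 0.2,"rx": 0,"ry": 0,"rz": 0},
    {"x": 0,"y": 0,"z": 0.3,"rx": 0,"ry": 0,"rz": 0},
    {"x": 0,"y": 0,"z": 0.5,"rx": 0,"ry": 0,"rz": 0},
    {"x": 0,"y": 0,"z": 0.5,"rx": 0,"ry": 0,"rz": 0},
    {"x": 0,"y": 0,"z": 0,"rx": 0,"ry": 0,"rz": 0},
  ],
)

```text
clock: 7.15
tcp_pos: [0.5313, -0.2214, 0.085]
orientation: [[-0.99, 0.139, 0.003], [0.139, 0.99, -0.002], [-0.003, -0.001, -1.0]]
ft_force: [-0.2, 0.6, -2.0]
width: 0.0366
grasp_force: 29.8
```

```bash
python3 - <<'E'
from m import *
c=cap('side'); cv2.imwrite('pics/s2.png',cv2.resize(c['image'][180:320,210:330],None,fx=4,fy=4,interpolation=cv2.INTER_CUBIC)[:,:,::-1])
s=robot.get_state(); print({k:np.round(s[k],4) for k in('tcp_pos','ft_force','width','grasp_force')})
E
```

```text
{'tcp_pos': array([ 0.5307, -0.2211,  0.0841]), 'ft_force': array([-0.4185,  0.1379, -1.1948]), 'width': np.float64(0.037), 'grasp_force': np.float64(29.7816)}
```

View pics/s2.png

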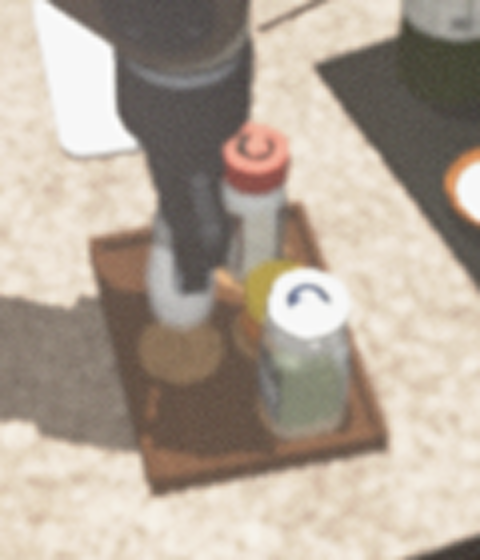

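The shaker hangs upright in the grip, its front cork spot now free at (180,350) of the crop. I carry it to the board.

Emit:
arm_command(
  motion=[
    {"x": 0,"y": 0,"z": 0.93,"rx": 0,"ry": 0,"rz": 0},
    {"x": 0,"y": 0,"z": 0.93,"rx": 0,"ry": 0,"rz": 0},
    {"x": 0,"y": 0.5,"z": 0.94,"rx": 0,"ry": 0,"rz": 0},
    {"x": -0.067,"y": 1,"z": 0,"rx": 0,"ry": 0,"rz": 0},
    {"x": -0.067,"y": 1,"z": 0,"rx": 0,"ry": 0,"rz": 0},
    {"x": -0.067,"y": 1,"z": 0,"rx": 0,"ry": 0,"rz": 0},
    {"x": -0.067,"y": 1,"z": 0,"rx": 0,"ry": 0,"rz": 0},
    {"x": -0.067,"y": 1,"z": 0,"rx": 0,"ry": 0,"rz": 0},
    {"x": -0.067,"y": 1,"z": 0,"rx": 0,"ry": 0,"rz": 0},
    {"x": -0.067,"y": 1,"z": 0,"rx": 0,"ry": 0,"rz": 0},
    {"x": -0.067,"y": 1,"z": 0,"rx": 0,"ry": 0,"rz": 0},
    {"x": -0.067,"y": 1,"z": 0,"rx": 0,"ry": 0,"rz": 0},
  ],
)

```text
clock: 8.7
tcp_pos: [0.5133, 0.0188, 0.151]
orientation: [[-0.99, 0.138, -0.003], [0.138, 0.99, 0.001], [0.003, 0.0, -1.0]]
ft_force: [-0.2, -0.1, -1.6]
width: 0.0365
grasp_force: 30.0
```

Emit:
arm_command(
  motion=[
    {"x": -0.067,"y": 1,"z": 0,"rx": 0,"ry": 0,"rz": 0},
    {"x": -0.067,"y": 1,"z": 0,"rx": 0,"ry": 0,"rz": 0},
    {"x": -0.067,"y": 1,"z": 0,"rx": 0,"ry": 0,"rz": 0},
    {"x": -0.067,"y": 1,"z": 0,"rx": 0,"ry": 0,"rz": 0},
    {"x": -0.067,"y": 1,"z": 0,"rx": 0,"ry": 0,"rz": 0},
    {"x": -0.067,"y": 1,"z": 0,"rx": 0,"ry": 0,"rz": 0},
    {"x": -0.067,"y": 1,"z": 0,"rx": 0,"ry": 0,"rz": 0},
    {"x": -0.067,"y": 1,"z": 0,"rx": 0,"ry": 0,"rz": 0},
    {"x": -0.067,"y": 1,"z": 0,"rx": 0,"ry": 0,"rz": 0},
    {"x": -0.067,"y": 1,"z": 0,"rx": 0,"ry": 0,"rz": 0},
    {"x": -0.067,"y": 1,"z": 0,"rx": 0,"ry": 0,"rz": 0},
    {"x": -0.067,"y": 0.5,"z": 0,"rx": 0,"ry": 0,"rz": 0},
  ],
)

```text
clock: 10.2
tcp_pos: [0.493, 0.3054, 0.1512]
orientation: [[-0.991, 0.137, -0.003], [0.137, 0.991, -0.001], [0.003, -0.001, -1.0]]
ft_force: [-1.3, -0.4, -1.5]
width: 0.0369
grasp_force: 30.0
```

Emit:
arm_command(
  motion=[
    {"x": 0,"y": 0,"z": -1,"rx": 0,"ry": 0,"rz": 0},
    {"x": 0,"y": 0,"z": -1,"rx": 0,"ry": 0,"rz": 0},
    {"x": 0,"y": 0,"z": -1,"rx": 0,"ry": 0,"rz": 0},
    {"x": 0,"y": 0,"z": -0.6,"rx": 0,"ry": 0,"rz": 0},
    {"x": 0,"y": 0,"z": 0,"rx": 0,"ry": 0,"rz": 0},
    {"x": 0,"y": 0,"z": 0,"rx": 0,"ry": 0,"rz": 0},
  ],
)

```text
clock: 10.95
tcp_pos: [0.4956, 0.3045, 0.064]
orientation: [[-0.99, 0.139, 0.001], [0.139, 0.99, 0.001], [-0.001, 0.001, -1.0]]
ft_force: [-0.5, 0.3, -1.0]
width: 0.0368
grasp_force: 30.0
```

Emit:
arm_command(
  motion=[
    {"x": 0,"y": 0,"z": -0.2,"rx": 0,"ry": 0,"rz": 0},
    {"x": 0,"y": 0,"z": -0.12,"rx": 0,"ry": 0,"rz": 0},
    {"x": 0,"y": 0,"z": -0.06,"rx": 0,"ry": 0,"rz": 0},
    {"x": 0,"y": 0,"z": 0,"rx": 0,"ry": 0,"rz": 0},
  ],
)

```text
clock: 11.45
tcp_pos: [0.4949, 0.3042, 0.0535]
orientation: [[-0.99, 0.139, -0.0], [0.139, 0.99, -0.0], [0.0, -0.0, -1.0]]
ft_force: [0.7, -0.5, -0.7]
width: 0.0366
grasp_force: 30.0
```

Emit:
arm_command(
  motion=[
    {"x": 0,"y": 0,"z": -0.05,"rx": 0,"ry": 0,"rz": 0},
    {"x": 0,"y": 0,"z": 0,"rx": 0,"ry": 0,"rz": 0},
  ],
)

```text
clock: 11.7
tcp_pos: [0.4954, 0.3043, 0.053]
orientation: [[-0.99, 0.139, 0.001], [0.139, 0.99, 0.0], [-0.001, 0.0, -1.0]]
ft_force: [-0.9, -1.0, 2.6]
width: 0.0368
grasp_force: 30.5
```

Emit:
arm_command(
  motion=[
    {"x": 0,"y": 0,"z": 0,"rx": 0,"ry": 0,"rz": 0},
    {"x": 0,"y": 0,"z": 0,"rx": 0,"ry": 0,"rz": 0},
    {"x": 0,"y": 0,"z": 0,"rx": 0,"ry": 0,"rz": 0},
    {"x": 0,"y": 0,"z": 0,"rx": 0,"ry": 0,"rz": 0},
    {"x": 0,"y": 0,"z": 1,"rx": 0,"ry": 0,"rz": 0},
    {"x": 0,"y": 0,"z": 1,"rx": 0,"ry": 0,"rz": 0},
    {"x": 0,"y": 0,"z": 1,"rx": 0,"ry": 0,"rz": 0},
    {"x": 0,"y": 0,"z": 1,"rx": 0,"ry": 0,"rz": 0},
    {"x": 0,"y": 0,"z": 1,"rx": 0,"ry": 0,"rz": 0},
  ],
  grip=-1,
)

```text
clock: 12.82
tcp_pos: [0.4949, 0.3042, 0.1781]
orientation: [[-0.99, 0.139, -0.0], [0.139, 0.99, 0.0], [0.0, 0.0, -1.0]]
ft_force: [0.3, -0.7, -1.2]
width: 0.0856
grasp_force: 0.0
```

Emit:
arm_command(
  motion=[
    {"x": 0.2,"y": -0.956,"z": 0,"rx": 0,"ry": 0,"rz": -0.025},
    {"x": 0.2,"y": -0.956,"z": 0,"rx": 0,"ry": 0,"rz": -0.025},
    {"x": 0.2,"y": -0.956,"z": 0,"rx": 0,"ry": 0,"rz": -0.025},
    {"x": 0.2,"y": -0.956,"z": 0,"rx": 0,"ry": 0,"rz": -0.025},
    {"x": 0.2,"y": -0.956,"z": 0,"rx": 0,"ry": 0,"rz": -0.025},
    {"x": 0.2,"y": -0.956,"z": 0,"rx": 0,"ry": 0,"rz": -0.025},
    {"x": 0.2,"y": -0.956,"z": 0,"rx": 0,"ry": 0,"rz": -0.025},
    {"x": 0.2,"y": -0.956,"z": 0,"rx": 0,"ry": 0,"rz": -0.025},
    {"x": 0.2,"y": -0.956,"z": 0,"rx": 0,"ry": 0,"rz": -0.025},
    {"x": 0.2,"y": -0.956,"z": 0,"rx": 0,"ry": 0,"rz": -0.025},
    {"x": 0.2,"y": -0.956,"z": 0,"rx": 0,"ry": 0,"rz": 0},
    {"x": 0.2,"y": -0.956,"z": 0,"rx": 0,"ry": 0,"rz": 0},
  ],
)

```text
clock: 14.32
tcp_pos: [0.5551, 0.0166, 0.1773]
orientation: [[0.139, 0.99, -0.0], [0.99, -0.139, 0.0], [0.0, -0.0, -1.0]]
ft_force: [-0.2, 0.1, 0.8]
width: 0.085
grasp_force: 0.0
```

Emit:
arm_command(
  motion=[
    {"x": 0.2,"y": -0.956,"z": 0,"rx": 0,"ry": 0,"rz": 0},
    {"x": 0.2,"y": -0.956,"z": 0,"rx": 0,"ry": 0,"rz": 0},
    {"x": 0.2,"y": -0.956,"z": 0,"rx": 0,"ry": 0,"rz": 0},
    {"x": 0.2,"y": -0.956,"z": 0,"rx": 0,"ry": 0,"rz": 0},
    {"x": 0.2,"y": -0.956,"z": 0,"rx": 0,"ry": 0,"rz": 0},
    {"x": 0.2,"y": -0.956,"z": 0,"rx": 0,"ry": 0,"rz": 0},
    {"x": 0.2,"y": -0.956,"z": 0,"rx": 0,"ry": 0,"rz": 0},
    {"x": 0.2,"y": -0.956,"z": 0,"rx": 0,"ry": 0,"rz": 0},
    {"x": 0,"y": 0,"z": 0,"rx": 0,"ry": 0,"rz": 0},
    {"x": 0,"y": 0,"z": 0,"rx": 0,"ry": 0,"rz": 0},
  ],
)

```text
clock: 15.58
tcp_pos: [0.5949, -0.1736, 0.177]
orientation: [[0.139, 0.99, -0.001], [0.99, -0.139, 0.001], [0.001, -0.001, -1.0]]
ft_force: [1.2, 0.1, -0.5]
width: 0.0852
grasp_force: 0.0
```

```bash
python3 - <<'E'
from m import *
s=robot.get_state(); print({k:np.round(s[k],4) for k in('q','tcp_pos','ft_force','width','orientation')})
c=cap('top'); P=cloud(c); q=P[c['z_map']>0]
t=q[(np.linalg.norm(q[:,:2]-[.495,.304],axis=1)<.05)&(q[:,2]>.09)]; print('salt on board',(t.min(0)+t.max(0))/2,t.max(0))
E
```

```text
{'q': array([-4.4770e-01,  2.1520e-01,  1.7649e+00,  4.0000e-04,  1.1623e+00,
       -3.0820e-01]), 'tcp_pos': array([ 0.5949, -0.1736,  0.177 ]), 'ft_force': array([ 1.2265,  0.1343, -0.543 ]), 'width': np.float64(0.0852), 'orientation': array([[ 1.392e-01,  9.903e-01, -6.000e-04],
       [ 9.903e-01, -1.392e-01,  7.000e-04],
       [ 6.000e-04, -7.000e-04, -1.000e+00]])}
salt on board [0.49401129 0.3040332  0.09922962] [0.51066855 0.31959219 0.10795832]
```

Emit:
arm_command(
  motion=[
    {"x": 0,"y": 0,"z": -1,"rx": 0,"ry": 0,"rz": 0},
    {"x": 0,"y": 0,"z": -1,"rx": 0,"ry": 0,"rz": 0},
    {"x": 0,"y": 0,"z": -1,"rx": 0,"ry": 0,"rz": 0},
    {"x": 0,"y": 0,"z": -1,"rx": 0,"ry": 0,"rz": 0},
    {"x": 0,"y": 0,"z": -0.92,"rx": 0,"ry": 0,"rz": 0},
    {"x": 0,"y": 0,"z": 0,"rx": 0,"ry": 0,"rz": 0},
  ],
)

```text
clock: 16.38
tcp_pos: [0.5933, -0.1721, 0.0521]
orientation: [[0.138, 0.99, -0.005], [0.99, -0.138, 0.002], [0.002, -0.005, -1.0]]
ft_force: [-0.5, -0.2, -0.1]
width: 0.0855
grasp_force: 0.0
```

Emit:
arm_command(
  motion=[
    {"x": 0,"y": 0,"z": 0,"rx": 0,"ry": 0,"rz": 0},
    {"x": 0,"y": 0,"z": 0,"rx": 0,"ry": 0,"rz": 0},
    {"x": 0,"y": 0,"z": 0,"rx": 0,"ry": 0,"rz": 0},
    {"x": 0,"y": 0,"z": 0,"rx": 0,"ry": 0,"rz": 0},
    {"x": 0,"y": 0,"z": 0,"rx": 0,"ry": 0,"rz": 0},
    {"x": 0,"y": 0,"z": 0,"rx": 0,"ry": 0,"rz": 0},
    {"x": 0,"y": 0,"z": 0.2,"rx": 0,"ry": 0,"rz": 0},
    {"x": 0,"y": 0,"z": 0.4,"rx": 0,"ry": 0,"rz": 0},
  ],
  grip=1,
  force=30,
)

```text
clock: 17.38
tcp_pos: [0.5939, -0.1733, 0.0684]
orientation: [[0.139, 0.99, -0.003], [0.99, -0.139, 0.001], [0.001, -0.003, -1.0]]
ft_force: [-0.2, -0.0, -1.3]
width: 0.0394
grasp_force: 26.9
```

Emit:
arm_command(
  motion=[
    {"x": 0,"y": 0,"z": 0.9,"rx": 0,"ry": 0,"rz": 0},
    {"x": 0,"y": 0,"z": 0.9,"rx": 0,"ry": 0,"rz": 0},
    {"x": 0,"y": 0.5,"z": 0.9,"rx": 0,"ry": 0,"rz": 0},
    {"x": 0,"y": 1,"z": 0.9,"rx": 0,"ry": 0,"rz": 0},
    {"x": -0.07,"y": 1,"z": 0,"rx": 0,"ry": 0,"rz": 0},
    {"x": -0.07,"y": 1,"z": 0,"rx": 0,"ry": 0,"rz": 0},
    {"x": -0.07,"y": 1,"z": 0,"rx": 0,"ry": 0,"rz": 0},
    {"x": -0.07,"y": 1,"z": 0,"rx": 0,"ry": 0,"rz": 0},
    {"x": -0.07,"y": 1,"z": 0,"rx": 0,"ry": 0,"rz": 0},
    {"x": -0.07,"y": 1,"z": 0,"rx": 0,"ry": 0,"rz": 0},
    {"x": -0.07,"y": 1,"z": 0,"rx": 0,"ry": 0,"rz": 0},
    {"x": -0.07,"y": 1,"z": 0,"rx": 0,"ry": 0,"rz": 0},
  ],
)

```text
clock: 18.88
tcp_pos: [0.5806, 0.0645, 0.1593]
orientation: [[0.139, 0.99, -0.0], [0.99, -0.139, 0.0], [-0.0, -0.0, -1.0]]
ft_force: [-0.4, -0.1, -1.2]
width: 0.039
grasp_force: 26.9
```

Emit:
arm_command(
  motion=[
    {"x": -0.07,"y": 1,"z": 0,"rx": 0,"ry": 0,"rz": 0},
    {"x": -0.07,"y": 1,"z": 0,"rx": 0,"ry": 0,"rz": 0},
    {"x": -0.07,"y": 1,"z": 0,"rx": 0,"ry": 0,"rz": 0},
    {"x": -0.07,"y": 1,"z": 0,"rx": 0,"ry": 0,"rz": 0},
    {"x": -0.07,"y": 1,"z": 0,"rx": 0,"ry": 0,"rz": 0},
    {"x": -0.07,"y": 1,"z": 0,"rx": 0,"ry": 0,"rz": 0},
    {"x": -0.07,"y": 1,"z": 0,"rx": 0,"ry": 0,"rz": 0},
    {"x": -0.07,"y": 1,"z": 0,"rx": 0,"ry": 0,"rz": 0},
    {"x": -0.07,"y": 1,"z": 0,"rx": 0,"ry": 0,"rz": 0},
    {"x": -0.07,"y": 1,"z": 0,"rx": 0,"ry": 0,"rz": 0},
    {"x": -0.07,"y": 1,"z": 0,"rx": 0,"ry": 0,"rz": 0},
    {"x": -0.07,"y": 0.5,"z": 0,"rx": 0,"ry": 0,"rz": 0},
  ],
)

```text
clock: 20.38
tcp_pos: [0.5597, 0.3525, 0.1593]
orientation: [[0.138, 0.99, -0.0], [0.99, -0.138, -0.0], [-0.0, -0.0, -1.0]]
ft_force: [-0.2, 0.4, -0.6]
width: 0.0395
grasp_force: 26.9
```

Emit:
arm_command(
  motion=[
    {"x": 0,"y": 0,"z": 0,"rx": 0,"ry": 0,"rz": 0},
    {"x": 0,"y": 0,"z": -0.9,"rx": 0,"ry": 0,"rz": 0},
    {"x": 0,"y": 0,"z": -0.9,"rx": 0,"ry": 0,"rz": 0},
    {"x": 0,"y": 0,"z": -0.9,"rx": 0,"ry": 0,"rz": 0},
    {"x": 0,"y": 0,"z": -0.9,"rx": 0,"ry": 0,"rz": 0},
    {"x": 0,"y": 0,"z": -0.2,"rx": 0,"ry": 0,"rz": 0},
    {"x": 0,"y": 0,"z": -0.06,"rx": 0,"ry": 0,"rz": 0},
    {"x": 0,"y": 0,"z": 0,"rx": 0,"ry": 0,"rz": 0},
  ],
)

```text
clock: 21.38
tcp_pos: [0.5607, 0.3515, 0.0635]
orientation: [[0.139, 0.99, 0.002], [0.99, -0.139, 0.001], [0.001, 0.002, -1.0]]
ft_force: [0.2, -0.0, -0.5]
width: 0.039
grasp_force: 27.1
```

Emit:
arm_command(
  motion=[
    {"x": 0,"y": 0,"z": -0.06,"rx": 0,"ry": 0,"rz": 0},
    {"x": 0,"y": 0,"z": -0.04,"rx": 0,"ry": 0,"rz": 0},
    {"x": 0,"y": 0,"z": 0,"rx": 0,"ry": 0,"rz": 0},
  ],
)

```text
clock: 21.75
tcp_pos: [0.5608, 0.3517, 0.062]
orientation: [[0.139, 0.99, 0.002], [0.99, -0.139, 0.001], [0.001, 0.002, -1.0]]
ft_force: [-0.5, 0.1, 5.8]
width: 0.0394
grasp_force: 26.9
```

Emit:
arm_command(
  motion=[
    {"x": 0,"y": 0,"z": 0,"rx": 0,"ry": 0,"rz": 0},
    {"x": 0,"y": 0,"z": 0,"rx": 0,"ry": 0,"rz": 0},
    {"x": 0,"y": 0,"z": 0,"rx": 0,"ry": 0,"rz": 0},
    {"x": 0,"y": 0,"z": 0,"rx": 0,"ry": 0,"rz": 0},
    {"x": 0,"y": 0,"z": 1,"rx": 0,"ry": 0,"rz": 0},
    {"x": 0,"y": 0,"z": 1,"rx": 0,"ry": 0,"rz": 0},
    {"x": 0,"y": 0,"z": 1,"rx": 0,"ry": 0,"rz": 0},
    {"x": 0,"y": 0,"z": 1,"rx": 0,"ry": 0,"rz": 0},
    {"x": 0,"y": 0,"z": 1,"rx": 0,"ry": 0,"rz": 0},
    {"x": 0,"y": -1,"z": 0,"rx": 0,"ry": 0,"rz": 0},
    {"x": 0,"y": -1,"z": 0,"rx": 0,"ry": 0,"rz": 0},
    {"x": 0,"y": -1,"z": 0,"rx": 0,"ry": 0,"rz": 0},
  ],
  grip=-1,
)

```text
clock: 23.25
tcp_pos: [0.5589, 0.2735, 0.1832]
orientation: [[0.14, 0.99, -0.003], [0.99, -0.14, -0.001], [-0.002, -0.003, -1.0]]
ft_force: [1.1, -0.2, -0.0]
width: 0.0851
grasp_force: 0.0
```

```bash
python3 - <<'E'
from m import *
s=robot.get_state(); print({k:np.round(s[k],4) for k in('tcp_pos','ft_force','width')})
c=cap('side'); P=cloud(c); q=P[c['z_map']>0]
for nm,a in(('salt',(.495,.304)),('red',(.56,.352))):
    t=q[(np.linalg.norm(q[:,:2]-a,axis=1)<.035)&(q[:,2]>.09)&(q[:,2]<.13)]; print(nm,len(t),(t.min(0)+t.max(0))/2,t.max(0))
E
```

```text
{'tcp_pos': array([0.5589, 0.2735, 0.1832]), 'ft_force': array([ 1.0696, -0.211 , -0.0192]), 'width': np.float64(0.0851)}
salt 67 [0.49333562 0.29639816 0.0971863 ] [0.50951515 0.31019642 0.10415801]
red 162 [0.56054589 0.34764393 0.10665996] [0.58173192 0.37098928 0.12309556]
```

Emit:
arm_command(
  motion=[
    {"x": 0.036,"y": -0.986,"z": 0,"rx": 0,"ry": 0,"rz": 0},
    {"x": 0.036,"y": -0.986,"z": 0,"rx": 0,"ry": 0,"rz": 0},
    {"x": 0.036,"y": -0.986,"z": 0,"rx": 0,"ry": 0,"rz": 0},
    {"x": 0.036,"y": -0.986,"z": 0,"rx": 0,"ry": 0,"rz": 0},
    {"x": 0.036,"y": -0.986,"z": 0,"rx": 0,"ry": 0,"rz": 0},
    {"x": 0.036,"y": -0.986,"z": 0,"rx": 0,"ry": 0,"rz": 0},
    {"x": 0.036,"y": -0.986,"z": 0,"rx": 0,"ry": 0,"rz": 0},
    {"x": 0.036,"y": -0.986,"z": 0,"rx": 0,"ry": 0,"rz": 0},
    {"x": 0.036,"y": -0.986,"z": 0,"rx": 0,"ry": 0,"rz": 0},
    {"x": 0.036,"y": -0.986,"z": 0,"rx": 0,"ry": 0,"rz": 0},
    {"x": 0.036,"y": -0.986,"z": 0,"rx": 0,"ry": 0,"rz": 0},
    {"x": 0.036,"y": -0.986,"z": 0,"rx": 0,"ry": 0,"rz": 0},
  ],
)

```text
clock: 24.8
tcp_pos: [0.5693, -0.0213, 0.1835]
orientation: [[0.14, 0.99, -0.003], [0.99, -0.14, 0.001], [0.0, -0.003, -1.0]]
ft_force: [-0.1, 0.2, -0.5]
width: 0.0853
grasp_force: 0.0
```

Emit:
arm_command(
  motion=[
    {"x": 0.036,"y": -0.986,"z": 0,"rx": 0,"ry": 0,"rz": 0},
    {"x": 0.036,"y": -0.986,"z": 0,"rx": 0,"ry": 0,"rz": 0},
    {"x": 0.036,"y": -0.986,"z": 0,"rx": 0,"ry": 0,"rz": 0},
    {"x": 0.036,"y": -0.986,"z": 0,"rx": 0,"ry": 0,"rz": 0},
    {"x": 0.036,"y": -0.986,"z": 0,"rx": 0,"ry": 0,"rz": 0},
    {"x": 0.036,"y": -0.986,"z": 0,"rx": 0,"ry": 0,"rz": 0},
    {"x": 0.036,"y": -0.986,"z": 0,"rx": 0,"ry": 0,"rz": 0},
    {"x": 0.036,"y": -0.986,"z": 0,"rx": 0,"ry": 0,"rz": 0},
    {"x": 0.036,"y": -0.986,"z": 0,"rx": 0,"ry": 0,"rz": 0},
    {"x": 0.036,"y": -0.986,"z": 0,"rx": 0,"ry": 0,"rz": 0},
    {"x": 0.036,"y": -0.986,"z": 0,"rx": 0,"ry": 0,"rz": 0},
    {"x": 0,"y": 0,"z": 0,"rx": 0,"ry": 0,"rz": 0},
  ],
)

```text
clock: 26.3
tcp_pos: [0.5806, -0.2928, 0.1852]
orientation: [[0.141, 0.99, 0.0], [0.99, -0.141, -0.0], [-0.0, 0.0, -1.0]]
ft_force: [-0.1, 0.1, -0.6]
width: 0.0856
grasp_force: 0.0
```

Emit:
arm_command(
  motion=[
    {"x": 0,"y": 0,"z": -1,"rx": 0,"ry": 0,"rz": 0},
    {"x": 0,"y": 0,"z": -1,"rx": 0,"ry": 0,"rz": 0},
    {"x": 0,"y": 0,"z": -1,"rx": 0,"ry": 0,"rz": 0},
    {"x": 0,"y": 0,"z": -1,"rx": 0,"ry": 0,"rz": 0},
    {"x": 0,"y": 0,"z": -1,"rx": 0,"ry": 0,"rz": 0},
    {"x": 0,"y": 0,"z": -0.44,"rx": 0,"ry": 0,"rz": 0},
    {"x": 0,"y": 0,"z": 0,"rx": 0,"ry": 0,"rz": 0},
  ],
)

```text
clock: 27.18
tcp_pos: [0.5804, -0.29, 0.0486]
orientation: [[0.139, 0.99, -0.001], [0.99, -0.139, 0.001], [0.001, -0.002, -1.0]]
ft_force: [0.4, 0.9, 0.1]
width: 0.0856
grasp_force: 0.0
```

Emit:
arm_command(
  motion=[
    {"x": 0,"y": 0,"z": 0,"rx": 0,"ry": 0,"rz": 0},
    {"x": 0,"y": 0,"z": 0,"rx": 0,"ry": 0,"rz": 0},
    {"x": 0,"y": 0,"z": 0,"rx": 0,"ry": 0,"rz": 0},
    {"x": 0,"y": 0,"z": 0,"rx": 0,"ry": 0,"rz": 0},
    {"x": 0,"y": 0,"z": 0,"rx": 0,"ry": 0,"rz": 0},
    {"x": 0,"y": 0,"z": 0,"rx": 0,"ry": 0,"rz": 0},
    {"x": 0,"y": 0,"z": 0.2,"rx": 0,"ry": 0,"rz": 0},
    {"x": 0,"y": 0,"z": 0.4,"rx": 0,"ry": 0,"rz": 0},
  ],
  grip=1,
  force=30,
)

```text
clock: 28.18
tcp_pos: [0.5797, -0.2901, 0.0632]
orientation: [[0.139, 0.99, -0.002], [0.99, -0.139, 0.002], [0.001, -0.003, -1.0]]
ft_force: [0.5, -0.1, -1.9]
width: 0.0453
grasp_force: 29.6
```

Emit:
arm_command(
  motion=[
    {"x": 0,"y": 0,"z": 0.8,"rx": 0,"ry": 0,"rz": 0},
    {"x": 0,"y": 0,"z": 0.8,"rx": 0,"ry": 0,"rz": 0},
    {"x": 0,"y": 0,"z": 0.8,"rx": 0,"ry": 0,"rz": 0},
    {"x": 0,"y": 0.5,"z": 0.8,"rx": 0,"ry": 0,"rz": 0},
    {"x": -0.07,"y": 1,"z": 0,"rx": 0,"ry": 0,"rz": 0},
    {"x": -0.07,"y": 1,"z": 0,"rx": 0,"ry": 0,"rz": 0},
    {"x": -0.07,"y": 1,"z": 0,"rx": 0,"ry": 0,"rz": 0},
    {"x": -0.07,"y": 1,"z": 0,"rx": 0,"ry": 0,"rz": 0},
    {"x": -0.07,"y": 1,"z": 0,"rx": 0,"ry": 0,"rz": 0},
    {"x": -0.07,"y": 1,"z": 0,"rx": 0,"ry": 0,"rz": 0},
    {"x": -0.07,"y": 1,"z": 0,"rx": 0,"ry": 0,"rz": 0},
    {"x": -0.07,"y": 1,"z": 0,"rx": 0,"ry": 0,"rz": 0},
  ],
)

```text
clock: 29.68
tcp_pos: [0.5664, -0.0765, 0.1442]
orientation: [[0.139, 0.99, -0.0], [0.99, -0.139, 0.0], [0.0, -0.0, -1.0]]
ft_force: [0.5, -1.1, -0.6]
width: 0.0453
grasp_force: 29.6
```

Emit:
arm_command(
  motion=[
    {"x": -0.07,"y": 1,"z": 0,"rx": 0,"ry": 0,"rz": 0},
    {"x": -0.07,"y": 1,"z": 0,"rx": 0,"ry": 0,"rz": 0},
    {"x": -0.07,"y": 1,"z": 0,"rx": 0,"ry": 0,"rz": 0},
    {"x": -0.07,"y": 1,"z": 0,"rx": 0,"ry": 0,"rz": 0},
    {"x": -0.07,"y": 1,"z": 0,"rx": 0,"ry": 0,"rz": 0},
    {"x": -0.07,"y": 1,"z": 0,"rx": 0,"ry": 0,"rz": 0},
    {"x": -0.07,"y": 1,"z": 0,"rx": 0,"ry": 0,"rz": 0},
    {"x": -0.07,"y": 1,"z": 0,"rx": 0,"ry": 0,"rz": 0},
    {"x": -0.07,"y": 1,"z": 0,"rx": 0,"ry": 0,"rz": 0},
    {"x": -0.07,"y": 1,"z": 0,"rx": 0,"ry": 0,"rz": 0},
    {"x": -0.07,"y": 1,"z": 0,"rx": 0,"ry": 0,"rz": 0},
    {"x": -0.07,"y": 1,"z": 0,"rx": 0,"ry": 0,"rz": 0},
  ],
)

```text
clock: 31.18
tcp_pos: [0.545, 0.2233, 0.1442]
orientation: [[0.139, 0.99, -0.0], [0.99, -0.139, -0.0], [-0.0, -0.0, -1.0]]
ft_force: [-0.1, -0.2, -1.3]
width: 0.0455
grasp_force: 29.6
```

Emit:
arm_command(
  motion=[
    {"x": 0,"y": 0.5,"z": 0,"rx": 0,"ry": 0,"rz": 0},
    {"x": 0,"y": 0,"z": 0,"rx": 0,"ry": 0,"rz": 0},
    {"x": 0,"y": 0,"z": -0.9,"rx": 0,"ry": 0,"rz": 0},
    {"x": 0,"y": 0,"z": -0.9,"rx": 0,"ry": 0,"rz": 0},
    {"x": 0,"y": 0,"z": -0.9,"rx": 0,"ry": 0,"rz": 0},
    {"x": 0,"y": 0,"z": -0.6,"rx": 0,"ry": 0,"rz": 0},
    {"x": 0,"y": 0,"z": -0.16,"rx": 0,"ry": 0,"rz": 0},
    {"x": 0,"y": 0,"z": -0.06,"rx": 0,"ry": 0,"rz": 0},
    {"x": 0,"y": 0,"z": 0,"rx": 0,"ry": 0,"rz": 0},
  ],
)

```text
clock: 32.3
tcp_pos: [0.5464, 0.2344, 0.0572]
orientation: [[0.139, 0.99, 0.002], [0.99, -0.139, 0.0], [0.001, 0.002, -1.0]]
ft_force: [-0.5, 0.2, -1.2]
width: 0.0456
grasp_force: 29.6
```

Emit:
arm_command(
  motion=[
    {"x": 0,"y": 0,"z": -0.06,"rx": 0,"ry": 0,"rz": 0},
    {"x": 0,"y": 0,"z": -0.02,"rx": 0,"ry": 0,"rz": 0},
    {"x": 0,"y": 0,"z": 0,"rx": 0,"ry": 0,"rz": 0},
  ],
)

```text
clock: 32.67
tcp_pos: [0.5466, 0.2346, 0.0567]
orientation: [[0.139, 0.99, 0.002], [0.99, -0.139, 0.0], [0.0, 0.002, -1.0]]
ft_force: [-3.8, -0.2, 7.8]
width: 0.0451
grasp_force: 30.3
```

Emit:
arm_command(
  motion=[
    {"x": 0,"y": 0,"z": 0,"rx": 0,"ry": 0,"rz": 0},
    {"x": 0,"y": 0,"z": 0,"rx": 0,"ry": 0,"rz": 0},
    {"x": 0,"y": 0,"z": 0,"rx": 0,"ry": 0,"rz": 0},
    {"x": 0,"y": 0,"z": 0,"rx": 0,"ry": 0,"rz": 0},
    {"x": 0,"y": 0,"z": 1,"rx": 0,"ry": 0,"rz": 0},
    {"x": 0,"y": 0,"z": 1,"rx": 0,"ry": 0,"rz": 0},
    {"x": 0,"y": 0,"z": 1,"rx": 0,"ry": 0,"rz": 0},
    {"x": 0,"y": 0,"z": 1,"rx": 0,"ry": 0,"rz": 0},
    {"x": 0.1,"y": -1,"z": 0,"rx": 0,"ry": 0,"rz": 0},
    {"x": 0.1,"y": -1,"z": 0,"rx": 0,"ry": 0,"rz": 0},
    {"x": 0.1,"y": -1,"z": 0,"rx": 0,"ry": 0,"rz": 0},
    {"x": 0.1,"y": -1,"z": 0,"rx": 0,"ry": 0,"rz": 0},
  ],
  grip=-1,
)

```text
clock: 34.17
tcp_pos: [0.5557, 0.1335, 0.1542]
orientation: [[0.139, 0.99, -0.0], [0.99, -0.139, -0.0], [-0.0, -0.0, -1.0]]
ft_force: [0.7, -0.3, 0.1]
width: 0.0855
grasp_force: 0.0
```

Emit:
arm_command(
  motion=[
    {"x": 0.1,"y": -1,"z": 0,"rx": 0,"ry": 0,"rz": 0},
    {"x": 0.1,"y": -1,"z": 0,"rx": 0,"ry": 0,"rz": 0},
    {"x": 0.1,"y": -1,"z": 0,"rx": 0,"ry": 0,"rz": 0},
    {"x": 0.1,"y": -1,"z": 0,"rx": 0,"ry": 0,"rz": 0},
    {"x": 0.1,"y": -1,"z": 0,"rx": 0,"ry": 0,"rz": 0},
    {"x": 0.1,"y": -1,"z": 0,"rx": 0,"ry": 0,"rz": 0},
    {"x": 0.1,"y": -1,"z": 0,"rx": 0,"ry": 0,"rz": 0},
    {"x": 0.1,"y": -1,"z": 0,"rx": 0,"ry": 0,"rz": 0},
    {"x": 0.1,"y": -1,"z": 0,"rx": 0,"ry": 0,"rz": 0},
    {"x": 0,"y": 0,"z": 0,"rx": 0,"ry": 0,"rz": 0},
  ],
)

```text
clock: 35.42
tcp_pos: [0.5783, -0.0921, 0.1542]
orientation: [[0.141, 0.99, 0.0], [0.99, -0.141, -0.0], [-0.0, 0.0, -1.0]]
ft_force: [-0.2, -1.1, 0.1]
width: 0.0854
grasp_force: 0.0
```

```bash
python3 - <<'E'
from m import *
s=robot.get_state(); print({k:np.round(s[k],4) for k in('tcp_pos','ft_force','width')})
c=cap('top','t2'); np.savez('t2.npz',**c); P=cloud(c); q=P[c['z_map']>0]
for nm,a,z0,z1 in(('salt',(.495,.304),.09,.13),('red',(.56,.352),.11,.13),('herb',(.545,.235),.105,.13),('must',(.5866,-.2314),.045,.06)):
    t=q[(np.linalg.norm(q[:,:2]-a,axis=1)<.035)&(q[:,2]>z0)&(q[:,2]<z1)]; print(nm,len(t),(t.min(0)+t.max(0))/2,t.mean(0))
hsv=cv2.cvtColor(c['image'],cv2.COLOR_RGB2HSV); H,S,V=cv2.split(hsv)
m=((H>8)&(H<24)&(S>60)&(V>130)).astype(np.uint8); m[:182]=0;m[250:]=0;m[:,:318]=0;m[:,402:]=0
n,l,st,ce=cv2.connectedComponentsWithStats(m)
for i in range(1,n):
    if st[i,4]>30: print('cork',st[i],onplane(c,ce[i],.008))
E
```

```text
{'tcp_pos': array([ 0.5783, -0.0921,  0.1542]), 'ft_force': array([-0.2006, -1.1076,  0.1251]), 'width': np.float64(0.0854)}
salt 135 [0.49523477 0.30359625 0.09913095] [0.49443631 0.30316969 0.09972881]
red 216 [0.56123801 0.35149306 0.11767293] [0.56062838 0.35015154 0.11952666]
herb 254 [0.54580046 0.23679245 0.1121    ] [0.54650552 0.23626377 0.11212014]
must 176 [ 0.58677026 -0.23265839  0.05245889] [ 0.58659777 -0.23291525  0.05305383]
cork [373 198  20  20 305] [[ 0.57930526 -0.29021253  0.008     ]]
cork [352 218  17  20 271] [[ 0.52693493 -0.22740682  0.008     ]]
```

View pics/t2.png

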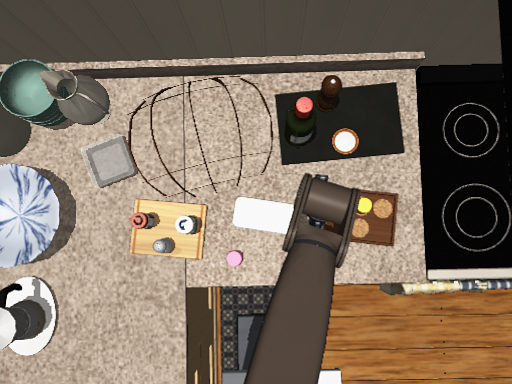

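The top view shows the three things standing on the board: red (143,220), herb (187,225), salt (163,245). The caddy holds only the mustard at (364,206), beside the free corks at (383,208) and (360,228). The mustard is next.

Emit:
arm_command(
  motion=[
    {"x": 0.057,"y": -0.947,"z": 0,"rx": 0,"ry": 0,"rz": 0},
    {"x": 0.057,"y": -0.947,"z": 0,"rx": 0,"ry": 0,"rz": 0},
    {"x": 0.057,"y": -0.947,"z": 0,"rx": 0,"ry": 0,"rz": 0},
    {"x": 0.057,"y": -0.947,"z": 0,"rx": 0,"ry": 0,"rz": 0},
    {"x": 0.057,"y": -0.947,"z": 0,"rx": 0,"ry": 0,"rz": 0},
    {"x": 0.057,"y": -0.947,"z": 0,"rx": 0,"ry": 0,"rz": 0},
    {"x": 0,"y": 0,"z": -1,"rx": 0,"ry": 0,"rz": 0},
    {"x": 0,"y": 0,"z": -1,"rx": 0,"ry": 0,"rz": 0},
    {"x": 0,"y": 0,"z": -1,"rx": 0,"ry": 0,"rz": 0},
    {"x": 0,"y": 0,"z": -1,"rx": 0,"ry": 0,"rz": 0},
    {"x": 0,"y": 0,"z": -0.92,"rx": 0,"ry": 0,"rz": 0},
    {"x": 0,"y": 0,"z": 0,"rx": 0,"ry": 0,"rz": 0},
  ],
)

```text
clock: 36.98
tcp_pos: [0.5851, -0.2326, 0.0289]
orientation: [[0.139, 0.99, -0.004], [0.99, -0.139, 0.003], [0.002, -0.005, -1.0]]
ft_force: [0.4, 0.1, 0.1]
width: 0.0856
grasp_force: 0.0
```

Emit:
arm_command(
  motion=[
    {"x": 0,"y": 0,"z": 0,"rx": 0,"ry": 0,"rz": 0},
    {"x": 0,"y": 0,"z": 0,"rx": 0,"ry": 0,"rz": 0},
    {"x": 0,"y": 0,"z": 0,"rx": 0,"ry": 0,"rz": 0},
    {"x": 0,"y": 0,"z": 0,"rx": 0,"ry": 0,"rz": 0},
    {"x": 0,"y": 0,"z": 0,"rx": 0,"ry": 0,"rz": 0},
    {"x": 0,"y": 0,"z": 0,"rx": 0,"ry": 0,"rz": 0},
    {"x": 0,"y": 0,"z": 0.2,"rx": 0,"ry": 0,"rz": 0},
    {"x": 0,"y": 0,"z": 0.4,"rx": 0,"ry": 0,"rz": 0},
  ],
  grip=1,
  force=30,
)

```text
clock: 37.98
tcp_pos: [0.5855, -0.232, 0.0451]
orientation: [[0.139, 0.99, -0.003], [0.99, -0.139, 0.002], [0.001, -0.003, -1.0]]
ft_force: [0.3, 0.6, -2.2]
width: 0.0385
grasp_force: 30.4
```

Emit:
arm_command(
  motion=[
    {"x": 0,"y": 0,"z": 1,"rx": 0,"ry": 0,"rz": 0},
    {"x": -0.069,"y": 0.964,"z": 1,"rx": 0,"ry": 0,"rz": 0},
    {"x": -0.069,"y": 0.964,"z": 0,"rx": 0,"ry": 0,"rz": 0},
    {"x": -0.069,"y": 0.964,"z": 0,"rx": 0,"ry": 0,"rz": 0},
    {"x": -0.069,"y": 0.964,"z": 0,"rx": 0,"ry": 0,"rz": 0},
    {"x": -0.069,"y": 0.964,"z": 0,"rx": 0,"ry": 0,"rz": 0},
    {"x": -0.069,"y": 0.964,"z": 0,"rx": 0,"ry": 0,"rz": 0},
    {"x": -0.069,"y": 0.964,"z": 0,"rx": 0,"ry": 0,"rz": 0},
    {"x": -0.069,"y": 0.964,"z": 0,"rx": 0,"ry": 0,"rz": 0},
    {"x": -0.069,"y": 0.964,"z": 0,"rx": 0,"ry": 0,"rz": 0},
    {"x": -0.069,"y": 0.964,"z": 0,"rx": 0,"ry": 0,"rz": 0},
    {"x": -0.069,"y": 0.964,"z": 0,"rx": 0,"ry": 0,"rz": 0},
  ],
)

```text
clock: 39.48
tcp_pos: [0.5671, 0.0341, 0.0958]
orientation: [[0.139, 0.99, -0.001], [0.99, -0.139, 0.0], [-0.0, -0.001, -1.0]]
ft_force: [0.7, -0.0, -1.3]
width: 0.0388
grasp_force: 30.5
```

Emit:
arm_command(
  motion=[
    {"x": 0,"y": 0,"z": 0,"rx": 0,"ry": 0,"rz": 0},
    {"x": 0,"y": 0,"z": -0.9,"rx": 0,"ry": 0,"rz": 0},
    {"x": 0,"y": 0,"z": -0.9,"rx": 0,"ry": 0,"rz": 0},
    {"x": 0,"y": 0,"z": -0.4,"rx": 0,"ry": 0,"rz": 0},
    {"x": 0,"y": 0,"z": -0.16,"rx": 0,"ry": 0,"rz": 0},
    {"x": 0,"y": 0,"z": -0.06,"rx": 0,"ry": 0,"rz": 0},
    {"x": 0,"y": 0,"z": 0,"rx": 0,"ry": 0,"rz": 0},
  ],
)

```text
clock: 40.35
tcp_pos: [0.5684, 0.0322, 0.0366]
orientation: [[0.139, 0.99, 0.001], [0.99, -0.139, -0.0], [-0.0, 0.001, -1.0]]
ft_force: [0.7, 0.1, -1.7]
width: 0.039
grasp_force: 30.5
```

Emit:
arm_command(
  motion=[
    {"x": 0,"y": 0,"z": -0.06,"rx": 0,"ry": 0,"rz": 0},
    {"x": 0,"y": 0,"z": -0.03,"rx": 0,"ry": 0,"rz": 0},
    {"x": 0,"y": 0,"z": 0,"rx": 0,"ry": 0,"rz": 0},
  ],
)

```text
clock: 40.72
tcp_pos: [0.5687, 0.0322, 0.0358]
orientation: [[0.139, 0.99, 0.001], [0.99, -0.139, -0.0], [-0.0, 0.001, -1.0]]
ft_force: [-2.1, 0.5, 6.0]
width: 0.0387
grasp_force: 31.4
```

Emit:
arm_command(
  motion=[
    {"x": 0,"y": 0,"z": 0,"rx": 0,"ry": 0,"rz": 0},
    {"x": 0,"y": 0,"z": 0,"rx": 0,"ry": 0,"rz": 0},
    {"x": 0,"y": 0,"z": 0,"rx": 0,"ry": 0,"rz": 0},
    {"x": 0,"y": 0,"z": 0,"rx": 0,"ry": 0,"rz": 0},
    {"x": 0,"y": 0,"z": 0.98,"rx": 0,"ry": 0,"rz": 0},
    {"x": 0,"y": 0,"z": 0.98,"rx": 0,"ry": 0,"rz": 0},
    {"x": 0,"y": 0,"z": 0.98,"rx": 0,"ry": 0,"rz": 0},
    {"x": 0,"y": 0,"z": 0.98,"rx": 0,"ry": 0,"rz": 0},
    {"x": 0,"y": 0,"z": 0.98,"rx": 0,"ry": 0,"rz": 0},
    {"x": 0,"y": 0,"z": 0.98,"rx": 0,"ry": 0,"rz": 0},
    {"x": -0.1,"y": 0.983,"z": 0,"rx": 0,"ry": 0,"rz": 0},
    {"x": -0.1,"y": 0.983,"z": 0,"rx": 0,"ry": 0,"rz": 0},
  ],
  grip=-1,
)

```text
clock: 42.22
tcp_pos: [0.5629, 0.0818, 0.1811]
orientation: [[0.14, 0.99, 0.001], [0.99, -0.14, 0.0], [0.0, 0.001, -1.0]]
ft_force: [0.6, -0.4, -0.4]
width: 0.0851
grasp_force: 0.0
```

Emit:
arm_command(
  motion=[
    {"x": -0.1,"y": 0.983,"z": 0,"rx": 0,"ry": 0,"rz": 0},
    {"x": 0,"y": 0.983,"z": 0,"rx": 0,"ry": 0,"rz": 0},
    {"x": 0,"y": 0.983,"z": 0,"rx": 0,"ry": 0,"rz": 0},
    {"x": 0,"y": 0.983,"z": 0,"rx": 0,"ry": 0,"rz": 0},
    {"x": 0,"y": 0.983,"z": 0,"rx": 0,"ry": 0,"rz": 0},
    {"x": 0,"y": 0.983,"z": 0,"rx": 0,"ry": 0,"rz": 0},
    {"x": 0,"y": 0.983,"z": 0,"rx": 0,"ry": 0,"rz": 0},
    {"x": 0,"y": 0.983,"z": 0,"rx": 0,"ry": 0,"rz": 0},
    {"x": 0,"y": 0.983,"z": 0,"rx": 0,"ry": 0,"rz": 0},
    {"x": 0,"y": 0.983,"z": 0,"rx": 0,"ry": 0,"rz": 0},
    {"x": 0,"y": 0.983,"z": 0,"rx": 0,"ry": 0,"rz": 0},
    {"x": 0,"y": 0,"z": 0,"rx": 0,"ry": 0,"rz": 0},
  ],
)

```text
clock: 43.72
tcp_pos: [0.56, 0.3537, 0.1804]
orientation: [[0.137, 0.991, 0.0], [0.991, -0.137, 0.0], [0.0, 0.0, -1.0]]
ft_force: [0.2, 0.2, 1.1]
width: 0.0849
grasp_force: 0.0
```

```bash
python3 - <<'E'
from m import *
s=robot.get_state(); print({k:np.round(s[k],4) for k in('tcp_pos','ft_force','width')})
c=cap('top','t3'); P=cloud(c); q=P[c['z_map']>0]
for nm,a,z0,z1 in(('salt',(.495,.304),.09,.11),('must',(.568,.032),.05,.065)):
    t=q[(np.linalg.norm(q[:,:2]-a,axis=1)<.04)&(q[:,2]>z0)&(q[:,2]<z1)]; print(nm,len(t),(t.min(0)+t.max(0))/2 if len(t) else '')
hsv=cv2.cvtColor(c['image'],cv2.COLOR_RGB2HSV); H,S,V=cv2.split(hsv)
m=((H>8)&(H<24)&(S>60)&(V>130)).astype(np.uint8); m[:182]=0;m[250:]=0;m[:,:318]=0;m[:,402:]=0
n,l,st,ce=cv2.connectedComponentsWithStats(m)
for i in range(1,n):
    if st[i,4]>100: print('cork',st[i],onplane(c,ce[i],.008)[0])
E
```

```text
{'tcp_pos': array([0.56  , 0.3537, 0.1804]), 'ft_force': array([0.1714, 0.1603, 1.078 ]), 'width': np.float64(0.0849)}
salt 137 [0.49526928 0.30359724 0.099408  ]
must 173 [0.56944214 0.03520819 0.05750843]
cork [330 194  21  20 327] [ 0.59454909 -0.17524674  0.008     ]
cork [352 196  20  20 316] [ 0.58750762 -0.23317682  0.008     ]
cork [373 198  20  20 311] [ 0.57956714 -0.29034179  0.008     ]
cork [349 218  20  20 316] [ 0.52766963 -0.22444934  0.008     ]
```

Emit:
arm_command(
  motion=[
    {"x": 0,"y": 0,"z": -1,"rx": 0,"ry": 0,"rz": 0},
    {"x": 0,"y": 0,"z": -1,"rx": 0,"ry": 0,"rz": 0},
    {"x": 0,"y": 0,"z": -1,"rx": 0,"ry": 0,"rz": 0},
    {"x": 0,"y": 0,"z": -1,"rx": 0,"ry": 0,"rz": 0},
    {"x": 0,"y": 0,"z": -0.8,"rx": 0,"ry": 0,"rz": 0},
    {"x": 0,"y": 0,"z": 0,"rx": 0,"ry": 0,"rz": 0},
  ],
)

```text
clock: 44.52
tcp_pos: [0.559, 0.3508, 0.0584]
orientation: [[0.139, 0.99, -0.004], [0.99, -0.14, -0.002], [-0.002, -0.004, -1.0]]
ft_force: [-0.2, -0.3, 0.4]
width: 0.0854
grasp_force: 0.0
```

Emit:
arm_command(
  motion=[
    {"x": 0,"y": 0,"z": 0,"rx": 0,"ry": 0,"rz": 0},
    {"x": 0,"y": 0,"z": 0,"rx": 0,"ry": 0,"rz": 0},
    {"x": 0,"y": 0,"z": 0,"rx": 0,"ry": 0,"rz": 0},
    {"x": 0,"y": 0,"z": 0,"rx": 0,"ry": 0,"rz": 0},
    {"x": 0,"y": 0,"z": 0,"rx": 0,"ry": 0,"rz": 0},
    {"x": 0,"y": 0,"z": 0,"rx": 0,"ry": 0,"rz": 0},
    {"x": 0,"y": 0,"z": 0.2,"rx": 0,"ry": 0,"rz": 0},
    {"x": 0,"y": 0,"z": 0.4,"rx": 0,"ry": 0,"rz": 0},
    {"x": 0,"y": 0,"z": 0,"rx": 0,"ry": 0,"rz": 0},
  ],
  grip=1,
  force=30,
)

```text
clock: 45.65
tcp_pos: [0.5608, 0.3521, 0.0766]
orientation: [[0.139, 0.99, 0.002], [0.99, -0.139, 0.001], [0.001, 0.002, -1.0]]
ft_force: [-0.7, -0.1, -1.3]
width: 0.0395
grasp_force: 27.7
```

Emit:
arm_command(
  motion=[
    {"x": 0,"y": 0,"z": 1,"rx": 0,"ry": 0,"rz": 0},
    {"x": 0,"y": 0,"z": 1,"rx": 0,"ry": 0,"rz": 0},
    {"x": 0,"y": 0,"z": 1,"rx": 0,"ry": 0,"rz": 0},
    {"x": 0,"y": 0,"z": 1,"rx": 0,"ry": 0,"rz": 0},
    {"x": 0.063,"y": -0.958,"z": 0,"rx": 0,"ry": 0,"rz": 0},
    {"x": 0.063,"y": -0.958,"z": 0,"rx": 0,"ry": 0,"rz": 0},
    {"x": 0.063,"y": -0.958,"z": 0,"rx": 0,"ry": 0,"rz": 0},
    {"x": 0.063,"y": -0.958,"z": 0,"rx": 0,"ry": 0,"rz": 0},
    {"x": 0.063,"y": -0.958,"z": 0,"rx": 0,"ry": 0,"rz": 0},
    {"x": 0.063,"y": -0.958,"z": 0,"rx": 0,"ry": 0,"rz": 0},
    {"x": 0.063,"y": -0.958,"z": 0,"rx": 0,"ry": 0,"rz": 0},
    {"x": 0.063,"y": -0.958,"z": 0,"rx": 0,"ry": 0,"rz": 0},
  ],
)

```text
clock: 47.15
tcp_pos: [0.5721, 0.1577, 0.1742]
orientation: [[0.14, 0.99, -0.002], [0.99, -0.14, -0.0], [-0.001, -0.002, -1.0]]
ft_force: [0.2, -0.6, -0.5]
width: 0.0389
grasp_force: 27.8
```

Emit:
arm_command(
  motion=[
    {"x": 0.063,"y": -0.958,"z": 0,"rx": 0,"ry": 0,"rz": 0},
    {"x": 0.063,"y": -0.958,"z": 0,"rx": 0,"ry": 0,"rz": 0},
    {"x": 0.063,"y": -0.958,"z": 0,"rx": 0,"ry": 0,"rz": 0},
    {"x": 0.063,"y": -0.958,"z": 0,"rx": 0,"ry": 0,"rz": 0},
    {"x": 0.063,"y": -0.958,"z": 0,"rx": 0,"ry": 0,"rz": 0},
    {"x": 0.063,"y": -0.958,"z": 0,"rx": 0,"ry": 0,"rz": 0},
    {"x": 0.063,"y": -0.958,"z": 0,"rx": 0,"ry": 0,"rz": 0},
    {"x": 0.063,"y": -0.958,"z": 0,"rx": 0,"ry": 0,"rz": 0},
    {"x": 0.063,"y": -0.958,"z": 0,"rx": 0,"ry": 0,"rz": 0},
    {"x": 0.063,"y": -0.958,"z": 0,"rx": 0,"ry": 0,"rz": 0},
    {"x": 0.063,"y": -0.958,"z": 0,"rx": 0,"ry": 0,"rz": 0},
    {"x": 0.063,"y": -0.958,"z": 0,"rx": 0,"ry": 0,"rz": 0},
  ],
)

```text
clock: 48.65
tcp_pos: [0.5906, -0.1291, 0.1744]
orientation: [[0.14, 0.99, -0.002], [0.99, -0.14, 0.001], [0.0, -0.002, -1.0]]
ft_force: [0.1, -0.1, -1.3]
width: 0.0393
grasp_force: 27.8
```

Emit:
arm_command(
  motion=[
    {"x": 0.063,"y": -0.958,"z": 0,"rx": 0,"ry": 0,"rz": 0},
    {"x": 0.063,"y": -0.958,"z": 0,"rx": 0,"ry": 0,"rz": 0},
    {"x": 0,"y": 0,"z": 0,"rx": 0,"ry": 0,"rz": 0},
    {"x": 0,"y": 0,"z": -1,"rx": 0,"ry": 0,"rz": 0},
    {"x": 0,"y": 0,"z": -1,"rx": 0,"ry": 0,"rz": 0},
    {"x": 0,"y": 0,"z": -1,"rx": 0,"ry": 0,"rz": 0},
    {"x": 0,"y": 0,"z": -1,"rx": 0,"ry": 0,"rz": 0},
    {"x": 0,"y": 0,"z": -0.5,"rx": 0,"ry": 0,"rz": 0},
    {"x": 0,"y": 0,"z": -0.2,"rx": 0,"ry": 0,"rz": 0},
    {"x": 0,"y": 0,"z": 0,"rx": 0,"ry": 0,"rz": 0},
    {"x": 0,"y": 0,"z": 0,"rx": 0,"ry": 0,"rz": 0},
  ],
)

```text
clock: 50.02
tcp_pos: [0.5957, -0.1754, 0.0593]
orientation: [[0.139, 0.99, 0.002], [0.99, -0.139, -0.001], [-0.001, 0.002, -1.0]]
ft_force: [-0.1, -0.6, -2.3]
width: 0.0393
grasp_force: 27.8
```

```bash
python3 - <<'E'
from m import *
s=robot.get_state(); print({k:np.round(s[k],4) for k in('tcp_pos','ft_force','width')})
E
```

```text
{'tcp_pos': array([ 0.5957, -0.1754,  0.0593]), 'ft_force': array([-0.0774, -0.5861, -2.2967]), 'width': np.float64(0.0393)}
```

Emit:
arm_command(
  motion=[
    {"x": 0,"y": 0,"z": -0.06,"rx": 0,"ry": 0,"rz": 0},
    {"x": 0,"y": 0,"z": -0.05,"rx": 0,"ry": 0,"rz": 0},
    {"x": 0,"y": 0,"z": 0,"rx": 0,"ry": 0,"rz": 0},
  ],
)

```text
clock: 50.4
tcp_pos: [0.5953, -0.1754, 0.0562]
orientation: [[0.139, 0.99, 0.001], [0.99, -0.139, -0.0], [-0.0, 0.001, -1.0]]
ft_force: [-0.7, 0.4, 4.0]
width: 0.0395
grasp_force: 27.8
```

Emit:
arm_command(
  motion=[
    {"x": 0,"y": 0,"z": 0,"rx": 0,"ry": 0,"rz": 0},
    {"x": 0,"y": 0,"z": 0,"rx": 0,"ry": 0,"rz": 0},
    {"x": 0,"y": 0,"z": 0,"rx": 0,"ry": 0,"rz": 0},
    {"x": 0,"y": 0,"z": 0,"rx": 0,"ry": 0,"rz": 0},
    {"x": 0,"y": 0,"z": 1,"rx": 0,"ry": 0,"rz": 0},
    {"x": 0,"y": 0,"z": 1,"rx": 0,"ry": 0,"rz": 0},
    {"x": 0,"y": 0,"z": 1,"rx": 0,"ry": 0,"rz": 0},
    {"x": 0,"y": 0,"z": 1,"rx": 0,"ry": 0,"rz": 0},
    {"x": 0,"y": 0,"z": 1,"rx": 0,"ry": 0,"rz": 0},
    {"x": -0.116,"y": 0.966,"z": 0,"rx": 0,"ry": 0,"rz": 0},
    {"x": -0.116,"y": 0.966,"z": 0,"rx": 0,"ry": 0,"rz": 0},
    {"x": -0.116,"y": 0.966,"z": 0,"rx": 0,"ry": 0,"rz": 0},
  ],
  grip=-1,
)

```text
clock: 51.9
tcp_pos: [0.5849, -0.1, 0.1785]
orientation: [[0.138, 0.99, -0.003], [0.99, -0.138, 0.001], [0.001, -0.003, -1.0]]
ft_force: [-0.2, 0.5, -0.4]
width: 0.0851
grasp_force: 0.0
```

Emit:
arm_command(
  motion=[
    {"x": -0.116,"y": 0.966,"z": 0,"rx": 0,"ry": 0,"rz": 0},
    {"x": -0.116,"y": 0.966,"z": 0,"rx": 0,"ry": 0,"rz": 0},
    {"x": -0.116,"y": 0.966,"z": 0,"rx": 0,"ry": 0,"rz": 0},
    {"x": -0.116,"y": 0.966,"z": 0,"rx": 0,"ry": 0,"rz": 0},
    {"x": -0.116,"y": 0.966,"z": 0,"rx": 0,"ry": 0,"rz": 0},
    {"x": -0.116,"y": 0.966,"z": 0,"rx": 0,"ry": 0,"rz": 0},
    {"x": -0.116,"y": 0.966,"z": 0,"rx": 0,"ry": 0,"rz": 0},
    {"x": -0.116,"y": 0.966,"z": 0,"rx": 0,"ry": 0,"rz": 0},
    {"x": -0.116,"y": 0.966,"z": 0,"rx": 0,"ry": 0,"rz": 0},
    {"x": -0.116,"y": 0.966,"z": 0,"rx": 0,"ry": 0,"rz": 0},
    {"x": -0.116,"y": 0.966,"z": 0,"rx": 0,"ry": 0,"rz": 0},
    {"x": -0.116,"y": 0.966,"z": 0,"rx": 0,"ry": 0,"rz": 0},
  ],
)

```text
clock: 53.4
tcp_pos: [0.5497, 0.1892, 0.179]
orientation: [[0.138, 0.99, -0.002], [0.99, -0.138, -0.0], [-0.001, -0.002, -1.0]]
ft_force: [1.2, 0.2, -0.1]
width: 0.0856
grasp_force: 0.0
```

```bash
python3 - <<'E'
from m import *
c=cap('top'); P=cloud(c); q=P[c['z_map']>0]
for nm,a,z0,z1 in(('red',(.595,-.175),.105,.12),('must',(.568,.032),.05,.065)):
    t=q[(np.linalg.norm(q[:,:2]-a,axis=1)<.04)&(q[:,2]>z0)&(q[:,2]<z1)]; print(nm,len(t),(t.min(0)+t.max(0))/2 if len(t) else '')
E
```

```text
red 206 [ 0.59460308 -0.17530048  0.11247473]
must 174 [0.5694333  0.03512367 0.05675313]
```

Emit:
arm_command(
  motion=[
    {"x": -0.116,"y": 0.966,"z": 0,"rx": 0,"ry": 0,"rz": 0},
    {"x": -0.116,"y": 0.966,"z": 0,"rx": 0,"ry": 0,"rz": 0},
    {"x": 0,"y": 0,"z": 0,"rx": 0,"ry": 0,"rz": 0},
    {"x": 0,"y": 0,"z": 0,"rx": 0,"ry": 0,"rz": 0},
    {"x": 0,"y": 0,"z": -1,"rx": 0,"ry": 0,"rz": 0},
    {"x": 0,"y": 0,"z": -1,"rx": 0,"ry": 0,"rz": 0},
    {"x": 0,"y": 0,"z": -1,"rx": 0,"ry": 0,"rz": 0},
    {"x": 0,"y": 0,"z": -1,"rx": 0,"ry": 0,"rz": 0},
    {"x": 0,"y": 0,"z": -1,"rx": 0,"ry": 0,"rz": 0},
    {"x": 0,"y": 0,"z": 0,"rx": 0,"ry": 0,"rz": 0},
    {"x": 0,"y": 0,"z": 0,"rx": 0,"ry": 0,"rz": 0},
  ],
)

```text
clock: 54.82
tcp_pos: [0.5463, 0.2351, 0.0562]
orientation: [[0.14, 0.99, 0.001], [0.99, -0.14, 0.0], [0.0, 0.001, -1.0]]
ft_force: [0.5, 0.7, -0.1]
width: 0.0855
grasp_force: 0.0
```

Emit:
arm_command(
  motion=[
    {"x": 0,"y": 0,"z": 0,"rx": 0,"ry": 0,"rz": 0},
    {"x": 0,"y": 0,"z": 0,"rx": 0,"ry": 0,"rz": 0},
    {"x": 0,"y": 0,"z": 0,"rx": 0,"ry": 0,"rz": 0},
    {"x": 0,"y": 0,"z": 0,"rx": 0,"ry": 0,"rz": 0},
    {"x": 0,"y": 0,"z": 0,"rx": 0,"ry": 0,"rz": 0},
    {"x": 0,"y": 0,"z": 0,"rx": 0,"ry": 0,"rz": 0},
    {"x": 0,"y": 0,"z": 0.2,"rx": 0,"ry": 0,"rz": 0},
    {"x": 0,"y": 0,"z": 0.4,"rx": 0,"ry": 0,"rz": 0},
    {"x": 0,"y": 0,"z": 0.4,"rx": 0,"ry": 0,"rz": 0},
  ],
  grip=1,
  force=30,
)

```text
clock: 55.95
tcp_pos: [0.5452, 0.2354, 0.0805]
orientation: [[0.139, 0.99, -0.001], [0.99, -0.139, -0.0], [-0.0, -0.001, -1.0]]
ft_force: [0.5, 0.5, -0.3]
width: 0.0453
grasp_force: 29.9
```

Emit:
arm_command(
  motion=[
    {"x": 0,"y": 0,"z": 1,"rx": 0,"ry": 0,"rz": 0},
    {"x": 0,"y": 0,"z": 1,"rx": 0,"ry": 0,"rz": 0},
    {"x": 0,"y": 0,"z": 1,"rx": 0,"ry": 0,"rz": 0},
    {"x": 0,"y": 0,"z": 1,"rx": 0,"ry": 0,"rz": 0},
    {"x": 0.062,"y": -0.956,"z": 0,"rx": 0,"ry": 0,"rz": 0},
    {"x": 0.062,"y": -0.956,"z": 0,"rx": 0,"ry": 0,"rz": 0},
    {"x": 0.062,"y": -0.956,"z": 0,"rx": 0,"ry": 0,"rz": 0},
    {"x": 0.062,"y": -0.956,"z": 0,"rx": 0,"ry": 0,"rz": 0},
    {"x": 0.062,"y": -0.956,"z": 0,"rx": 0,"ry": 0,"rz": 0},
    {"x": 0.062,"y": -0.956,"z": 0,"rx": 0,"ry": 0,"rz": 0},
    {"x": 0.062,"y": -0.956,"z": 0,"rx": 0,"ry": 0,"rz": 0},
    {"x": 0.062,"y": -0.956,"z": 0,"rx": 0,"ry": 0,"rz": 0},
  ],
)

```text
clock: 57.45
tcp_pos: [0.5579, 0.0435, 0.1808]
orientation: [[0.139, 0.99, 0.0], [0.99, -0.139, 0.0], [0.0, 0.0, -1.0]]
ft_force: [-0.3, -1.0, -0.6]
width: 0.0453
grasp_force: 30.1
```

Emit:
arm_command(
  motion=[
    {"x": 0.062,"y": -0.956,"z": 0,"rx": 0,"ry": 0,"rz": 0},
    {"x": 0.062,"y": -0.956,"z": 0,"rx": 0,"ry": 0,"rz": 0},
    {"x": 0.062,"y": -0.956,"z": 0,"rx": 0,"ry": 0,"rz": 0},
    {"x": 0.062,"y": -0.956,"z": 0,"rx": 0,"ry": 0,"rz": 0},
    {"x": 0.062,"y": -0.956,"z": 0,"rx": 0,"ry": 0,"rz": 0},
    {"x": 0.062,"y": -0.956,"z": 0,"rx": 0,"ry": 0,"rz": 0},
    {"x": 0.062,"y": -0.956,"z": 0,"rx": 0,"ry": 0,"rz": 0},
    {"x": 0.062,"y": -0.956,"z": 0,"rx": 0,"ry": 0,"rz": 0},
    {"x": 0.062,"y": -0.956,"z": 0,"rx": 0,"ry": 0,"rz": 0},
    {"x": 0.062,"y": -0.956,"z": 0,"rx": 0,"ry": 0,"rz": 0},
    {"x": 0.062,"y": -0.956,"z": 0,"rx": 0,"ry": 0,"rz": 0},
    {"x": 0.062,"y": -0.956,"z": 0,"rx": 0,"ry": 0,"rz": 0},
  ],
)

```text
clock: 58.95
tcp_pos: [0.5767, -0.2442, 0.1803]
orientation: [[0.139, 0.99, -0.0], [0.99, -0.139, 0.0], [0.0, -0.0, -1.0]]
ft_force: [-0.2, -0.5, -1.8]
width: 0.0455
grasp_force: 30.1
```

Emit:
arm_command(
  motion=[
    {"x": 0.062,"y": -0.956,"z": 0,"rx": 0,"ry": 0,"rz": 0},
    {"x": 0.062,"y": -0.956,"z": 0,"rx": 0,"ry": 0,"rz": 0},
    {"x": 0,"y": 0,"z": 0,"rx": 0,"ry": 0,"rz": 0},
    {"x": 0,"y": 0,"z": -1,"rx": 0,"ry": 0,"rz": 0},
    {"x": 0,"y": 0,"z": -1,"rx": 0,"ry": 0,"rz": 0},
    {"x": 0,"y": 0,"z": -1,"rx": 0,"ry": 0,"rz": 0},
    {"x": 0,"y": 0,"z": -1,"rx": 0,"ry": 0,"rz": 0},
    {"x": 0,"y": 0,"z": -0.8,"rx": 0,"ry": 0,"rz": 0},
    {"x": 0,"y": 0,"z": -0.26,"rx": 0,"ry": 0,"rz": 0},
    {"x": 0,"y": 0,"z": 0,"rx": 0,"ry": 0,"rz": 0},
    {"x": 0,"y": 0,"z": -0.06,"rx": 0,"ry": 0,"rz": 0},
    {"x": 0,"y": 0,"z": 0,"rx": 0,"ry": 0,"rz": 0},
  ],
)

```text
clock: 60.45
tcp_pos: [0.5802, -0.2907, 0.0533]
orientation: [[0.139, 0.99, 0.001], [0.99, -0.139, -0.001], [-0.001, 0.001, -1.0]]
ft_force: [-0.3, 0.2, -1.7]
width: 0.0455
grasp_force: 30.1
```

Emit:
arm_command(
  motion=[
    {"x": 0,"y": 0,"z": -0.06,"rx": 0,"ry": 0,"rz": 0},
    {"x": 0,"y": 0,"z": -0.06,"rx": 0,"ry": 0,"rz": 0},
    {"x": 0,"y": 0,"z": -0.02,"rx": 0,"ry": 0,"rz": 0},
    {"x": 0,"y": 0,"z": 0,"rx": 0,"ry": 0,"rz": 0},
  ],
)

```text
clock: 60.95
tcp_pos: [0.5801, -0.2906, 0.0505]
orientation: [[0.139, 0.99, 0.0], [0.99, -0.139, -0.0], [-0.0, 0.0, -1.0]]
ft_force: [-1.9, 1.0, 5.6]
width: 0.0453
grasp_force: 30.6
```

Emit:
arm_command(
  motion=[
    {"x": 0,"y": 0,"z": 0,"rx": 0,"ry": 0,"rz": 0},
    {"x": 0,"y": 0,"z": 0,"rx": 0,"ry": 0,"rz": 0},
    {"x": 0,"y": 0,"z": 0,"rx": 0,"ry": 0,"rz": 0},
    {"x": 0,"y": 0,"z": 0,"rx": 0,"ry": 0,"rz": 0},
    {"x": 0,"y": 0,"z": 1,"rx": 0,"ry": 0,"rz": 0},
    {"x": 0,"y": 0,"z": 1,"rx": 0,"ry": 0,"rz": 0},
    {"x": 0,"y": 0,"z": 1,"rx": 0,"ry": 0,"rz": 0},
    {"x": 0,"y": 0,"z": 1,"rx": 0,"ry": 0,"rz": 0},
    {"x": 0,"y": 0,"z": 1,"rx": 0,"ry": 0,"rz": 0},
    {"x": -0.141,"y": 0.991,"z": 0,"rx": 0,"ry": 0,"rz": 0},
    {"x": -0.141,"y": 0.991,"z": 0,"rx": 0,"ry": 0,"rz": 0},
    {"x": -0.141,"y": 0.991,"z": 0,"rx": 0,"ry": 0,"rz": 0},
  ],
  grip=-1,
)

```text
clock: 62.45
tcp_pos: [0.5679, -0.2131, 0.1719]
orientation: [[0.138, 0.99, -0.003], [0.99, -0.138, 0.002], [0.001, -0.003, -1.0]]
ft_force: [0.0, 0.8, 0.2]
width: 0.0856
grasp_force: 0.0
```

Emit:
arm_command(
  motion=[
    {"x": -0.141,"y": 0.991,"z": 0,"rx": 0,"ry": 0,"rz": 0.025},
    {"x": -0.141,"y": 0.991,"z": 0,"rx": 0,"ry": 0,"rz": 0.025},
    {"x": -0.141,"y": 0.991,"z": 0,"rx": 0,"ry": 0,"rz": 0.025},
    {"x": -0.141,"y": 0.991,"z": 0,"rx": 0,"ry": 0,"rz": 0.025},
    {"x": -0.141,"y": 0.991,"z": 0,"rx": 0,"ry": 0,"rz": 0.025},
    {"x": -0.141,"y": 0.991,"z": 0,"rx": 0,"ry": 0,"rz": 0.025},
    {"x": -0.141,"y": 0.991,"z": 0,"rx": 0,"ry": 0,"rz": 0.025},
    {"x": -0.141,"y": 0.991,"z": 0,"rx": 0,"ry": 0,"rz": 0.025},
    {"x": -0.141,"y": 0.991,"z": 0,"rx": 0,"ry": 0,"rz": 0.025},
    {"x": -0.141,"y": 0.991,"z": 0,"rx": 0,"ry": 0,"rz": 0.025},
    {"x": -0.141,"y": 0.991,"z": 0,"rx": 0,"ry": 0,"rz": 0},
    {"x": -0.141,"y": 0.991,"z": 0,"rx": 0,"ry": 0,"rz": 0},
  ],
)

```text
clock: 63.95
tcp_pos: [0.5251, 0.0833, 0.1726]
orientation: [[-0.99, 0.138, -0.002], [0.138, 0.99, 0.0], [0.002, -0.0, -1.0]]
ft_force: [0.3, 0.3, 0.6]
width: 0.0855
grasp_force: 0.0
```

Emit:
arm_command(
  motion=[
    {"x": -0.141,"y": 0.991,"z": 0,"rx": 0,"ry": 0,"rz": 0},
    {"x": -0.141,"y": 0.991,"z": 0,"rx": 0,"ry": 0,"rz": 0},
    {"x": -0.141,"y": 0.991,"z": 0,"rx": 0,"ry": 0,"rz": 0},
    {"x": -0.141,"y": 0.991,"z": 0,"rx": 0,"ry": 0,"rz": 0},
    {"x": -0.141,"y": 0.991,"z": 0,"rx": 0,"ry": 0,"rz": 0},
    {"x": -0.141,"y": 0.991,"z": 0,"rx": 0,"ry": 0,"rz": 0},
    {"x": -0.141,"y": 0.991,"z": 0,"rx": 0,"ry": 0,"rz": 0},
    {"x": -0.141,"y": 0.991,"z": 0,"rx": 0,"ry": 0,"rz": 0},
    {"x": -0.141,"y": 0.991,"z": 0,"rx": 0,"ry": 0,"rz": 0},
    {"x": 0,"y": 0,"z": 0,"rx": 0,"ry": 0,"rz": 0},
    {"x": 0,"y": 0,"z": 0,"rx": 0,"ry": 0,"rz": 0},
  ],
)

```text
clock: 65.32
tcp_pos: [0.494, 0.3042, 0.173]
orientation: [[-0.99, 0.138, -0.001], [0.138, 0.99, -0.001], [0.001, -0.001, -1.0]]
ft_force: [-1.1, -0.4, 0.4]
width: 0.0859
grasp_force: 0.0
```

```bash
python3 - <<'E'
from m import *
c=cap('top'); P=cloud(c); q=P[c['z_map']>0]
for nm,a,z0,z1 in(('red',(.595,-.175),.105,.12),('herb',(.58,-.29),.10,.112),('must',(.568,.032),.05,.065)):
    t=q[(np.linalg.norm(q[:,:2]-a,axis=1)<.04)&(q[:,2]>z0)&(q[:,2]<z1)]; print(nm,len(t),(t.min(0)+t.max(0))/2 if len(t) else '')
E
```

```text
red 205 [ 0.59458807 -0.17506628  0.11278162]
herb 255 [ 0.58055387 -0.29142056  0.10616707]
must 174 [0.56945671 0.03515247 0.05719339]
```

Emit:
arm_command(
  motion=[
    {"x": 0,"y": 0,"z": -1,"rx": 0,"ry": 0,"rz": 0},
    {"x": 0,"y": 0,"z": -1,"rx": 0,"ry": 0,"rz": 0},
    {"x": 0,"y": 0,"z": -1,"rx": 0,"ry": 0,"rz": 0},
    {"x": 0,"y": 0,"z": -1,"rx": 0,"ry": 0,"rz": 0},
    {"x": 0,"y": 0,"z": -0.86,"rx": 0,"ry": 0,"rz": 0},
    {"x": 0,"y": 0,"z": 0,"rx": 0,"ry": 0,"rz": 0},
    {"x": 0,"y": 0,"z": 0,"rx": 0,"ry": 0,"rz": 0},
  ],
)

```text
clock: 66.25
tcp_pos: [0.4958, 0.304, 0.0532]
orientation: [[-0.99, 0.14, 0.001], [0.14, 0.99, 0.0], [-0.001, 0.001, -1.0]]
ft_force: [0.3, 0.1, -0.3]
width: 0.0852
grasp_force: 0.0
```

Emit:
arm_command(
  motion=[
    {"x": 0,"y": 0,"z": 0,"rx": 0,"ry": 0,"rz": 0},
    {"x": 0,"y": 0,"z": 0,"rx": 0,"ry": 0,"rz": 0},
    {"x": 0,"y": 0,"z": 0,"rx": 0,"ry": 0,"rz": 0},
    {"x": 0,"y": 0,"z": 0,"rx": 0,"ry": 0,"rz": 0},
    {"x": 0,"y": 0,"z": 0,"rx": 0,"ry": 0,"rz": 0},
    {"x": 0,"y": 0,"z": 0,"rx": 0,"ry": 0,"rz": 0},
    {"x": 0,"y": 0,"z": 0.2,"rx": 0,"ry": 0,"rz": 0},
    {"x": 0,"y": 0,"z": 0.4,"rx": 0,"ry": 0,"rz": 0},
    {"x": 0,"y": 0,"z": 0.4,"rx": 0,"ry": 0,"rz": 0},
    {"x": 0,"y": 0,"z": 0,"rx": 0,"ry": 0,"rz": 0},
    {"x": 0,"y": 0,"z": 0,"rx": 0,"ry": 0,"rz": 0},
  ],
  grip=1,
  force=30,
)

```text
clock: 67.62
tcp_pos: [0.495, 0.3042, 0.0773]
orientation: [[-0.99, 0.139, -0.0], [0.139, 0.99, -0.0], [0.0, -0.0, -1.0]]
ft_force: [0.9, -0.3, -0.8]
width: 0.0371
grasp_force: 29.8
```

Emit:
arm_command(
  motion=[
    {"x": 0,"y": 0,"z": 1,"rx": 0,"ry": 0,"rz": 0},
    {"x": 0,"y": 0,"z": 1,"rx": 0,"ry": 0,"rz": 0},
    {"x": 0,"y": 0,"z": 1,"rx": 0,"ry": 0,"rz": 0},
    {"x": 0.06,"y": -0.961,"z": 0,"rx": 0,"ry": 0,"rz": 0},
    {"x": 0.06,"y": -0.961,"z": 0,"rx": 0,"ry": 0,"rz": 0},
    {"x": 0.06,"y": -0.961,"z": 0,"rx": 0,"ry": 0,"rz": 0},
    {"x": 0.06,"y": -0.961,"z": 0,"rx": 0,"ry": 0,"rz": 0},
    {"x": 0.06,"y": -0.961,"z": 0,"rx": 0,"ry": 0,"rz": 0},
    {"x": 0.06,"y": -0.961,"z": 0,"rx": 0,"ry": 0,"rz": 0},
    {"x": 0.06,"y": -0.961,"z": 0,"rx": 0,"ry": 0,"rz": 0},
    {"x": 0.06,"y": -0.961,"z": 0,"rx": 0,"ry": 0,"rz": 0},
    {"x": 0.06,"y": -0.961,"z": 0,"rx": 0,"ry": 0,"rz": 0},
  ],
)

```text
clock: 69.12
tcp_pos: [0.5082, 0.0872, 0.1518]
orientation: [[-0.99, 0.139, -0.001], [0.139, 0.99, 0.0], [0.001, -0.0, -1.0]]
ft_force: [1.1, -0.9, -1.6]
width: 0.0367
grasp_force: 30.0
```

Emit:
arm_command(
  motion=[
    {"x": 0.06,"y": -0.961,"z": 0,"rx": 0,"ry": 0,"rz": 0},
    {"x": 0.06,"y": -0.961,"z": 0,"rx": 0,"ry": 0,"rz": 0},
    {"x": 0.06,"y": -0.961,"z": 0,"rx": 0,"ry": 0,"rz": 0},
    {"x": 0.06,"y": -0.961,"z": 0,"rx": 0,"ry": 0,"rz": 0},
    {"x": 0.06,"y": -0.961,"z": 0,"rx": 0,"ry": 0,"rz": 0},
    {"x": 0.06,"y": -0.961,"z": 0,"rx": 0,"ry": 0,"rz": 0},
    {"x": 0.06,"y": -0.961,"z": 0,"rx": 0,"ry": 0,"rz": 0},
    {"x": 0.06,"y": -0.961,"z": 0,"rx": 0,"ry": 0,"rz": 0},
    {"x": 0.06,"y": -0.961,"z": 0,"rx": 0,"ry": 0,"rz": 0},
    {"x": 0.06,"y": -0.961,"z": 0,"rx": 0,"ry": 0,"rz": 0},
    {"x": 0.06,"y": -0.961,"z": 0,"rx": 0,"ry": 0,"rz": 0},
    {"x": 0.06,"y": -0.961,"z": 0,"rx": 0,"ry": 0,"rz": 0},
  ],
)

```text
clock: 70.62
tcp_pos: [0.5264, -0.201, 0.1518]
orientation: [[-0.99, 0.139, -0.001], [0.139, 0.99, 0.0], [0.001, 0.0, -1.0]]
ft_force: [-0.2, -0.6, -0.8]
width: 0.0363
grasp_force: 30.0
```

Emit:
arm_command(
  motion=[
    {"x": 0.06,"y": -0.961,"z": 0,"rx": 0,"ry": 0,"rz": 0},
    {"x": 0,"y": 0,"z": 0,"rx": 0,"ry": 0,"rz": 0},
    {"x": 0,"y": 0,"z": 0,"rx": 0,"ry": 0,"rz": 0},
    {"x": 0,"y": 0,"z": -0.9,"rx": 0,"ry": 0,"rz": 0},
    {"x": 0,"y": 0,"z": -0.9,"rx": 0,"ry": 0,"rz": 0},
    {"x": 0,"y": 0,"z": -0.9,"rx": 0,"ry": 0,"rz": 0},
    {"x": 0,"y": 0,"z": -0.9,"rx": 0,"ry": 0,"rz": 0},
    {"x": 0,"y": 0,"z": -0.3,"rx": 0,"ry": 0,"rz": 0},
    {"x": 0,"y": 0,"z": -0.1,"rx": 0,"ry": 0,"rz": 0},
    {"x": 0,"y": 0,"z": 0,"rx": 0,"ry": 0,"rz": 0},
    {"x": 0,"y": 0,"z": 0,"rx": 0,"ry": 0,"rz": 0},
  ],
)

```text
clock: 72.0
tcp_pos: [0.5288, -0.2247, 0.0534]
orientation: [[-0.99, 0.139, 0.002], [0.139, 0.99, -0.001], [-0.002, -0.001, -1.0]]
ft_force: [0.1, 0.2, -1.1]
width: 0.0368
grasp_force: 30.0
```

Emit:
arm_command(
  motion=[
    {"x": 0,"y": 0,"z": -0.1,"rx": 0,"ry": 0,"rz": 0},
    {"x": 0,"y": 0,"z": -0.06,"rx": 0,"ry": 0,"rz": 0},
    {"x": 0,"y": 0,"z": -0.04,"rx": 0,"ry": 0,"rz": 0},
    {"x": 0,"y": 0,"z": -0.03,"rx": 0,"ry": 0,"rz": 0},
    {"x": 0,"y": 0,"z": 0,"rx": 0,"ry": 0,"rz": 0},
  ],
)

```text
clock: 72.62
tcp_pos: [0.5286, -0.2245, 0.0474]
orientation: [[-0.99, 0.139, 0.001], [0.139, 0.99, -0.0], [-0.001, -0.0, -1.0]]
ft_force: [-1.2, 1.3, 4.2]
width: 0.0367
grasp_force: 30.8
```

Contact, so I release, lift and retreat.

Emit:
arm_command(
  motion=[
    {"x": 0,"y": 0,"z": 0,"rx": 0,"ry": 0,"rz": 0},
    {"x": 0,"y": 0,"z": 0,"rx": 0,"ry": 0,"rz": 0},
    {"x": 0,"y": 0,"z": 0,"rx": 0,"ry": 0,"rz": 0},
    {"x": 0,"y": 0,"z": 0,"rx": 0,"ry": 0,"rz": 0},
    {"x": 0,"y": 0,"z": 0,"rx": 0,"ry": 0,"rz": 0},
    {"x": 0,"y": 0,"z": 1,"rx": 0,"ry": 0,"rz": 0},
    {"x": 0,"y": 0,"z": 1,"rx": 0,"ry": 0,"rz": 0},
    {"x": 0,"y": 0,"z": 1,"rx": 0,"ry": 0,"rz": 0},
    {"x": 0,"y": 0,"z": 1,"rx": 0,"ry": 0,"rz": 0},
    {"x": 0,"y": 0,"z": 1,"rx": 0,"ry": 0,"rz": 0},
    {"x": 0,"y": 0,"z": 1,"rx": 0,"ry": 0,"rz": 0},
  ],
  grip=-1,
)

```text
clock: 74.0
tcp_pos: [0.528, -0.2242, 0.1974]
orientation: [[-0.99, 0.139, -0.0], [0.139, 0.99, 0.0], [0.0, -0.0, -1.0]]
ft_force: [-0.1, 0.3, -0.2]
width: 0.0853
grasp_force: 0.0
```

Emit:
arm_command(
  motion=[
    {"x": -0.1,"y": 1,"z": 0,"rx": 0,"ry": 0,"rz": 0},
    {"x": -0.1,"y": 1,"z": 0,"rx": 0,"ry": 0,"rz": 0},
    {"x": -0.1,"y": 1,"z": 0,"rx": 0,"ry": 0,"rz": 0},
    {"x": -0.1,"y": 1,"z": 0,"rx": 0,"ry": 0,"rz": 0},
    {"x": -0.1,"y": 1,"z": 0,"rx": 0,"ry": 0,"rz": 0},
    {"x": -0.1,"y": 1,"z": 0,"rx": 0,"ry": 0,"rz": 0},
    {"x": -0.1,"y": 1,"z": 0,"rx": 0,"ry": 0,"rz": 0},
    {"x": -0.1,"y": 1,"z": 0,"rx": 0,"ry": 0,"rz": 0},
    {"x": -0.1,"y": 1,"z": 0,"rx": 0,"ry": 0,"rz": 0},
    {"x": -0.1,"y": 1,"z": 0,"rx": 0,"ry": 0,"rz": 0},
    {"x": -0.1,"y": 1,"z": 0,"rx": 0,"ry": 0,"rz": 0},
    {"x": -0.1,"y": 1,"z": 0,"rx": 0,"ry": 0,"rz": 0},
  ],
)

```text
clock: 75.5
tcp_pos: [0.4959, 0.078, 0.1946]
orientation: [[-0.99, 0.138, -0.003], [0.138, 0.99, 0.0], [0.004, -0.0, -1.0]]
ft_force: [-0.3, 0.1, 0.5]
width: 0.0856
grasp_force: 0.0
```

Emit:
arm_command(
  motion=[
    {"x": -0.1,"y": 1,"z": 0,"rx": 0,"ry": 0,"rz": 0},
    {"x": -0.1,"y": 1,"z": 0,"rx": 0,"ry": 0,"rz": 0},
    {"x": -0.1,"y": 1,"z": 0,"rx": 0,"ry": 0,"rz": 0},
    {"x": -0.1,"y": 1,"z": 0,"rx": 0,"ry": 0,"rz": 0},
    {"x": -0.1,"y": 1,"z": 0,"rx": 0,"ry": 0,"rz": 0},
    {"x": -0.1,"y": 1,"z": 0,"rx": 0,"ry": 0,"rz": 0},
    {"x": -0.1,"y": 1,"z": 0,"rx": 0,"ry": 0,"rz": 0},
    {"x": -0.1,"y": 1,"z": 0,"rx": 0,"ry": 0,"rz": 0},
    {"x": 0,"y": 0,"z": 0,"rx": 0,"ry": 0,"rz": 0},
    {"x": 0,"y": 0,"z": 0,"rx": 0,"ry": 0,"rz": 0},
  ],
)

```text
clock: 76.75
tcp_pos: [0.4768, 0.2757, 0.1954]
orientation: [[-0.99, 0.138, -0.002], [0.138, 0.99, -0.001], [0.002, -0.001, -1.0]]
ft_force: [-0.6, -0.1, -0.2]
width: 0.0854
grasp_force: 0.0
```

```bash
python3 - <<'E'
from m import *
c=cap('top','t4'); P=cloud(c); q=P[c['z_map']>0]
for nm,a,z0,z1 in(('red',(.595,-.175),.105,.12),('herb',(.58,-.29),.10,.112),('salt',(.528,-.225),.09,.11),('must',(.568,.032),.05,.065)):
    t=q[(np.linalg.norm(q[:,:2]-a,axis=1)<.04)&(q[:,2]>z0)&(q[:,2]<z1)]; print(nm,len(t),(t.min(0)+t.max(0))/2 if len(t) else '')
cap('side','s4'); print(robot.get_state()['ft_force'],robot.get_state()['qd'])
E
```

```text
red 209 [ 0.59453337 -0.17500139  0.11244427]
herb 256 [ 0.58034977 -0.29059232  0.10609876]
salt 117 [ 0.52661991 -0.22390628  0.09774742]
must 171 [0.5695079  0.03518024 0.0571217 ]
[ 0.07630485 -0.5320394  -0.13131011] [-9.38108939e-03 -1.04064750e-03 -6.72878733e-03 -1.99085400e-05
 -1.28300526e-03  4.22999803e-04]
```

View pics/t4.png

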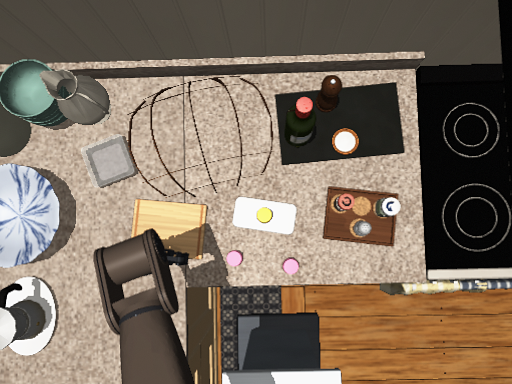

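View pics/s4.png

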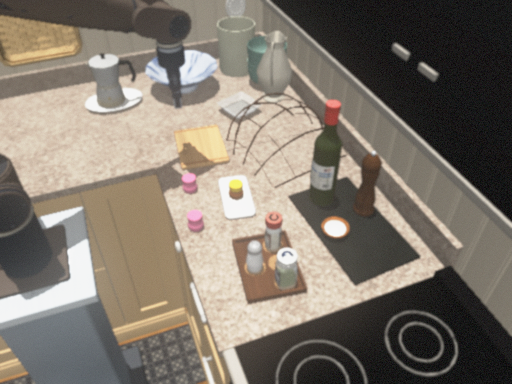

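Both views show the mustard upright on the dish at (264,215) in the top view. Red, herb and salt are upright on their own cork spots at (345,202), (388,207) and (362,229). The bottle and bowl have not moved.

```bash
python3 -c "
from plant import robot
print(robot.finish_job())"
```

```text
the job is handed in; nothing more can be done
None
```

The job is handed in at about 77 s of the 144 s allowed: the mustard jar is on the white dish, the red jar, herb jar and salt shaker are back on their own cork spots (within about 1.5 mm of centre), everything is upright, and the bottle and bowl were left alone.

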